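Seat a lens barrel in a sprung V-mount

TASK

Take the lens barrel out of its cradle and lay it in the groove of the V-mount, tapered lens end towards the roller bridge. Then push it along the groove, under the sprung roller, until it is fully home against the end stop, and keep it pressed there with about 9 N on the stop for half a second - the stop must never feel more than 18 N. Leave it seated on both flanks of the V and still touching the stop.

Things in the scene. Friction and masses are not known exactly. Their poses are not given: they have to be found in the camera images.
- barrel: loose lens barrel: dark cylinder 26 mm in diameter, 90 mm long, about 0.12 kg. Origin at its middle on its axis; x along the axis to the lens end. The last 12 mm at the lens end taper to 14 mm in diameter; the tail end is square, with a bright disc and three bright rings near it. Its roll about x is arbitrary.
- barrel_nose (a point): centre of the barrel's lens end, 45 mm ahead of its origin
- barrel_tail (a point): centre of the barrel's flat tail end, 45 mm behind its origin; the face to push on
- cradle: fixed grey cradle, 100 x 44 mm, origin on the worktop; the barrel starts in it along its x axis, axis 34 mm above the worktop. Two notched ribs (48 mm clear between them, 38 mm wide, tops 4 mm below the barrel's axis); between them the barrel's middle is free to grasp, above a 6 mm base plate.
- vmount: fixed aluminium V-mount on a 76 mm wide base plate. Origin on the worktop under the middle of the finger gap, x along the groove to the end stop. 90 degree V, open upwards: holds the barrel's axis at y = 0, z = 42 mm; flank tops at z = 38 mm. Front block x = -75 to -25, finger gap -25 to 25 (free down to z = 10, open at the sides), rear block 25 to 95 mm; blocks 60 mm wide
- groove_rest (a point): on the groove's axis over the middle of the finger gap (vmount 0, 0, 42 mm). With its middle here the barrel lies on both blocks, lens end 13 mm short of touching the roller; the gripper's fingers fit in the gap
- roller (a point): fixed point under the bridge, on the groove's axis (vmount 57, 0, 42 mm). The sprung roller (12 mm) hangs with its lowest point 8 mm above; the taper lifts it 5 mm. The push needed rises to 5 to 9 N while the lens end passes x = 58 to 69 mm, then is a steady 2 to 5 N of friction; bearing down adds to it. Bridge top z = 90, stem to 106 mm, 74 mm wide
- stop_zone (a point): fixed point on the groove's axis at vmount x = 88 mm, z = 42 mm: middle of the end stop's setting range. The stop is a 15 mm brass pad; its face stands anywhere from x = 80 to 96 mm, new each time and not reported: find it by feel. It is sprung (8 N per mm, 6 mm travel). Force on it = push less sliding friction. Friction then keeps the barrel on it
There are look-alikes about, which are no part of the job. Of the things that look like the barrel, the largest one is meant.

How it is judged:
On the way:
1. the barrel, lying in the groove lens end first, is pressed on the end stop with more than 5 N for 0.3 s (contact force between barrel and stop_pad_c0 above 5 N and angle between the x axis of barrel and the x axis of vmount, either way round below 0.06 rad and x of barrel_nose in the frame of vmount above 0.076 m and x of barrel_tail in the frame of vmount below 0.012 m), for 0.3 s.
At the end, for the whole second after the job is handed in: The barrel rests in the rear block's groove, lens end beyond x = 76 mm of the mount, within 2 mm sideways and 2.5 mm in height of the groove's axis and 0.04 rad of its direction, pressing on each flank with more than 0.5 N and on the stop with more than 0.2 N (x of barrel_nose in the frame of vmount above 0.076 m and x of barrel_tail in the frame of vmount below 0.012 m and y of barrel_nose in the frame of vmount between -0.002 and 0.002 m and z of barrel_nose in the frame of vmount between 0.0395 and 0.0445 m and angle between the x axis of barrel and the x axis of vmount, either way round below 0.04 rad and contact force between barrel and vmount_c0 above 0.5 N and contact force between barrel and vmount_c1 above 0.5 N and contact force between barrel and stop_pad_c0 above 0.2 N and linear speed of barrel below 0.01 m/s); the robot touches nothing.
It fails at once if the barrel presses on the end stop with more than 18 N (contact force between barrel and stop_pad_c0 above 18 N).
It also fails if it takes over 69 s, if anything falls off the work surface, if the arm or the gripper's body presses on something with over 40 N, if the wrist force passes 120 N, or if a joint passes its speed limit or range.

ROBOT

A 6-joint arm with a two-finger parallel gripper is mounted at the origin on a cart in front of the work surface, level with it; the furniture and walls round the work are solid. World frame = base frame: x ahead of the robot, y to its left, z up, the work surface at z = 0. Lengths are in m, angles in rad, forces in N, time in s.
With the tool pointing down it reaches from about 0.325 to 0.85 m from the base axis. Payload 4.4 kg.
Tool frame: the origin (TCP) lies at the very end of the fingers, on their centre line; the grasp point (between the pads) lies grip_point_offset behind it (grip_point_offset is the distance from the TCP to the grasp point, in m); y points along the fingers, x is the direction in which the jaws open and shut, and the axes are right-handed (so a half turn about y gives the same grasp; the last joint's range is limited). The gripper opens to 94 mm and grips with 3 to 60 N. Pads are 16 mm wide; open, the fingers measure 119 mm over their backs; the gripper's body (75 mm by 177 mm) begins 78 mm behind the grasp point.
Start: joints at [-1.403, 0.207, 1.542, -0, 1.393, -0.15], TCP at [0.18, -0.546, 0.205] pointing down, gripper open.
Joint ranges: [-2.73, 2.73], [-0.86, 2.22], [0.23, 2.46], [-1.11, 4.25], [0.08, 2.63], [-2.82, 2.82]. Speed limits (rad/s): [2.79, 2.79, 3.14, 3.14, 3.14, 3.14].

INTERFACE

Orientations are given as a unit quaternion [x, y, z, w].
In Python, from rig import read_state, capture, hand_in, grip_point_offset gives the robot as it stands.
- The arm moves only by the tool jog_arm, never from a script. Its argument "moves" is a list of rows, each an object of numbers: "ax", "ay", "az": the turn, a rotation vector about the tool's x, y, z in rad; "tx", "ty", "tz": the shift along the tool's x, y, z in mm; "fingers": the finger opening in mm, from 0 to 94. A call has 1 to 10 rows; each row is the pose to reach, as a shift and turn from the pose commanded when the call began, along the tool's axes at that moment; what a row does not reach only later rows make up. A row lasts 1/8 s, in which the tool goes at most 62.5 mm and 10.7 degrees, less where a joint would pass 70% of its speed; a pose out of reach is approached as far as the arm can. A call with a gripper value outside its range is refused whole. The fingers move at their own pace and stop on an object; "newtons" is the grip in N (left out, the last holds). Time passes only in rows, so rows that repeat a pose let the fingers close. It gives the time, the measured TCP pose, the force and the opening at its end, in the units of the state.
- read_state(): the state, without advancing time (a new reading comes with each control period).
- capture(name): name is "scene" or "top" or "wrist"; returns a dict with "pixels" (384x512x3 uint8, red, green, blue), "depth" (384x512 float32, m along the optical axis (not along the pixel's ray), 0 where there is no reading), "mtx" (3x3 intrinsics, pixels), "k1" (the pictures are not rectified: a ray, as slopes to the right and down, at radius r is drawn at 1 + k1 r^2 times it, then the intrinsics apply), "view" (4x4, takes a point from world to camera coordinates). Camera axes: x right, y up, looking along -z (the intrinsics and any distortion apply to the point x, -y, -z); pixel columns grow to the right and rows downward; lengths in m; the calibration is good to about 2 mm. A picture is of the moment at which its call begins.
- hand_in(): hands the job in, once; it reports no verdict.
The state is a dict: "time_s": time; "joint_pos": joint angles; "dq": joint speeds; "joint_torque": joint torques, N m; "tcp_pos": TCP position; "orientation": TCP orientation; "ft_force": force on the tool from outside, world axes, zero at the start; "moment": the same for the moment, N m; "finger_gap": opening from 0.0 (shut) to 1.0 (fully open).
Only numpy, scipy, OpenCV 4.12 (cv2) and the standard library are available. Lean on these libraries where they do the work, as an engineer would, in place of code of your own. Each camera call takes 0.05 s, during which the arm holds its last target.

## Working session

There is one attempt and no reset: what is moved stays moved. The work goes in short steps, Python scripts to look and compute and a tool call to move; the robot and the scene stay as the last step left them, time stands still between calls to the robot, and variables do not carry over. Pictures are saved under pics/ and viewed, and the job is handed in when it is done.

Besides the shell and the picture viewer there is one more tool, called after "Emit:" as name([rows], argument=value, ...), one row to a line, values as JSON. jog_arm: Moves the arm, as the interface text tells. Its arguments: {"type":"object","properties":{"moves":{"type":"array","items":{"type":"object","properties":{"ax":{"type":"number"},"ay":{"type":"number"},"az":{"type":"number"},"tx":{"type":"number"},"ty":{"type":"number"},"tz":{"type":"number"},"fingers":{"type":"number"}}}},"newtons":{"type":"number"}},"required":["moves"]}

```bash
mkdir -p pics; ls
cat > h.py <<'E'
import numpy as np, cv2, pickle
from rig import *
from scipy.spatial.transform import Rotation as R
def snap(n,tag):
    c=capture(n); pickle.dump(c,open(f'pics/{tag}.pkl','wb')); cv2.imwrite(f'pics/{tag}.png',cv2.cvtColor(c['pixels'],cv2.COLOR_RGB2BGR)); return c
def load(tag): return pickle.load(open(f'pics/{tag}.pkl','rb'))
def ray(c,u,v):
    K=c['mtx'];k=c['k1'];K=np.array(K)
    p=cv2.undistortPoints(np.array([[[u,v]]],float),K,np.array([k,0,0,0.]))[0,0]
    return p
def world(c,u,v,d=None,z=None):
    p=ray(c,u,v);T=np.linalg.inv(np.array(c['view']))
    dirc=np.array([p[0],-p[1],-1.]);D=T[:3,:3]@dirc;o=T[:3,3]
    if z is not None: s=(z-o[2])/D[2]
    else: s=c['depth'][int(round(v)),int(round(u))] if d is None else d
    return o+s*D
def proj(c,P):
    q=(np.array(c['view'])@np.r_[P,1])[:3]; x,y=q[0]/-q[2],-q[1]/-q[2]
    f=1+c['k1']*(x*x+y*y);K=np.array(c['mtx']);return K[0,0]*x*f+K[0,2],K[1,1]*y*f+K[1,2]
def crop(tag,u0,v0,u1,v1,s,out):
    im=cv2.imread(f'pics/{tag}.png')[v0:v1,u0:u1];cv2.imwrite(f'pics/{out}.png',cv2.resize(im,None,fx=s,fy=s,interpolation=cv2.INTER_CUBIC))
E
python3 - <<'E'
from h import *
for n in('scene','top','wrist'):
    c=snap(n,n+'0'); print(n,c['k1'],np.round(np.linalg.inv(c['view'])[:3,3],3))
s=read_state(); print(s, grip_point_offset)
E
```

```text
pics
scene -0.02062692852503015 [-0.003  0.73   0.582]
top 0.02833305159296915 [ 0.382 -0.022  1.074]
wrist -0.05903102297929562 [ 0.259 -0.519  0.383]
{'time_s': 0.15, 'joint_pos': array([-1.40250922e+00,  2.07228470e-01,  1.54262495e+00,  2.56204758e-05,
        1.39353487e+00, -1.50502098e-01]), 'dq': array([-0.00044176, -0.00241205, -0.00357569,  0.00016962,  0.00030868,
       -0.00159793]), 'joint_torque': array([ 1.65257202e-04, -3.71314108e+01, -2.81809527e+01,  6.97945082e-02,
        3.27115785e-02, -9.96140147e-05]), 'tcp_pos': array([ 0.18010297, -0.54539335,  0.20455558]), 'orientation': array([-0.5725696 ,  0.41474929, -0.41385602,  0.57347212]), 'ft_force': array([ 0.50335154, -0.08780113,  0.3949948 ]), 'moment': array([-0.02761716, -0.01502527,  0.0058168 ]), 'finger_gap': 0.9987599216545794} 0.0188
```

View pics/top0.png

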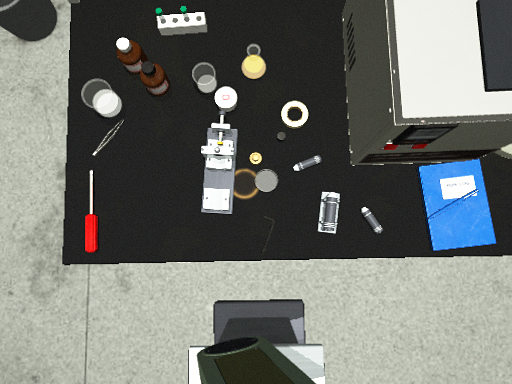

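View pics/scene0.png

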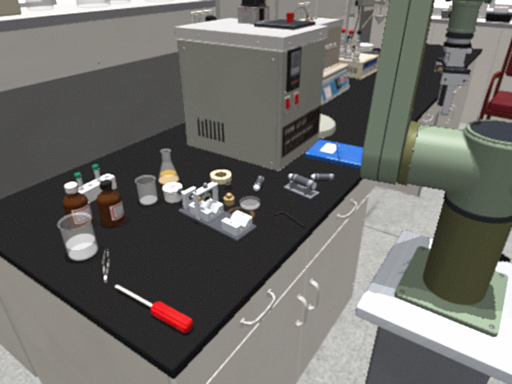

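View pics/wrist0.png

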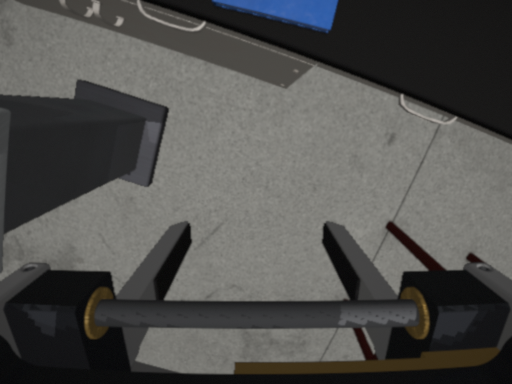

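Candidates in the top view that could be the barrel: (329,212), in a grey cradle and the largest; (307,162), small and loose; and (372,220), small and loose. I choose the one in the cradle and check it close up.

Run:
```python
from h import *
crop('top0',290,145,395,245,7,'c1'); crop('top0',190,80,290,225,4,'c2'); crop('scene0',170,165,345,245,4.5,'c3')
```

```text
(no output)
```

View pics/c1.png

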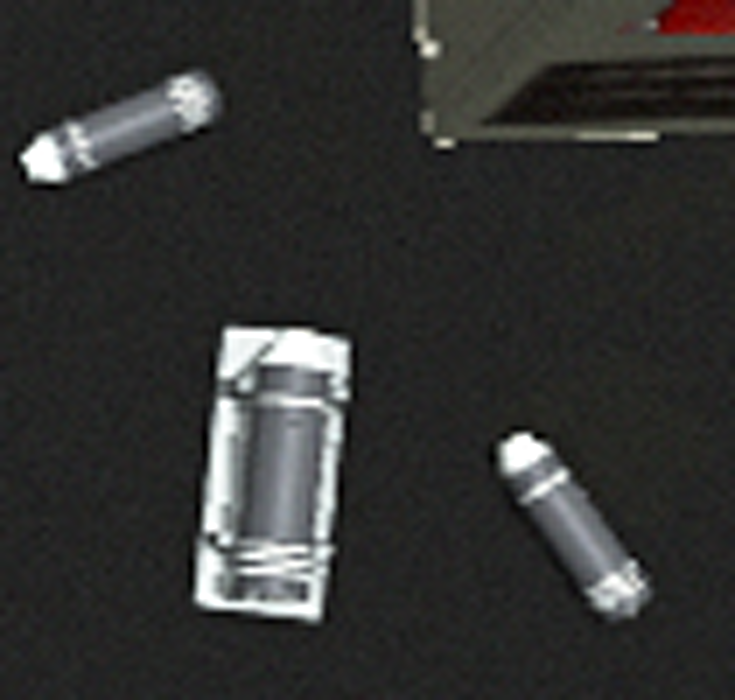

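View pics/c2.png

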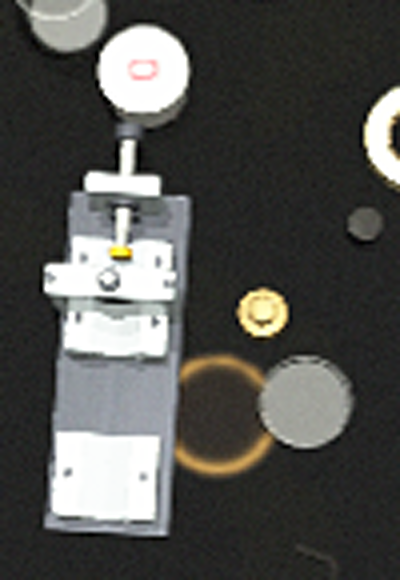

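View pics/c3.png

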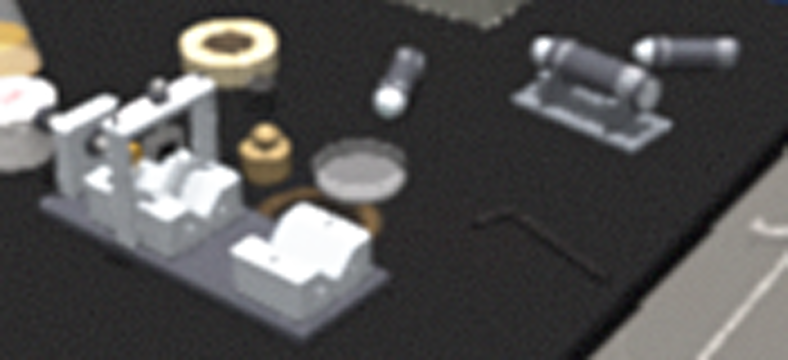

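Run:
```python
from h import *
c=load('top0')
P=lambda pts,s,o,z:np.array([world(c,o[0]+a/s,o[1]+b/s,z=z) for a,b in pts])
cr=P([(225,325),(350,340),(320,620),(195,605)],7,(290,145),.006);print(np.round(cr,3));m=cr.mean(0);d=cr[0]+cr[1]-cr[2]-cr[3];print('cradle',m,np.degrees(np.arctan2(d[1],d[0])),np.linalg.norm(d)/2, np.linalg.norm(cr[0]-cr[1]))
v=P([(70,193),(190,198),(170,535),(45,530)],4,(190,80),.008);print(np.round(v,3));d=v[0]+v[1]-v[2]-v[3];print('base',np.degrees(np.arctan2(d[1],d[0])),np.linalg.norm(d)/2,np.linalg.norm(v[0]-v[1]))
# block top corners z=38
f=P([(57,432),(160,436),(152,520),(50,515)],4,(190,80),.038);print('front',np.round(f,3),f.mean(0)); d=f[0]+f[1]-f[2]-f[3];print(np.degrees(np.arctan2(d[1],d[0])),np.linalg.norm(d)/2,np.linalg.norm(f[0]-f[1]))
r=P([(65,345),(166,355)],4,(190,80),.038);print('rear near edge',r,r.mean(0))
s=read_state();print(R.from_quat(s['orientation']).as_matrix().round(3))
w=load('wrist0');Tw=np.linalg.inv(w['view']);Rt=R.from_quat(s['orientation']).as_matrix();print('cam in tool',Rt.T@(Tw[:3,3]-s['tcp_pos']),(Rt.T@Tw[:3,:3]).round(3))
```

```text
[[ 0.514 -0.173  0.006]
 [ 0.507 -0.217  0.006]
 [ 0.41  -0.202  0.006]
 [ 0.416 -0.159  0.006]]
cradle [ 0.46171214 -0.18768074  0.006     ] -8.58692719651877 0.09858408290609676 0.04383311940791111
[[0.68  0.108 0.008]
 [0.675 0.032 0.008]
 [0.463 0.048 0.008]
 [0.468 0.125 0.008]]
base -4.393172745249793 0.21235910322634483 0.07562020362156031
front [[0.525 0.113 0.038]
 [0.521 0.051 0.038]
 [0.47  0.057 0.038]
 [0.475 0.117 0.038]] [0.4975356  0.08448807 0.038     ]
-5.659108334017762 0.05036153969371992 0.06197255053743555
rear near edge [[0.57746635 0.10776547 0.038     ]
 [0.56985774 0.04677583 0.038     ]] [0.57366204 0.07727065 0.038     ]
[[ 0.313 -0.     0.95 ]
 [-0.95   0.002  0.313]
 [-0.002 -1.     0.   ]]
cam in tool [-0.00099774 -0.17890537  0.08316364] [[ 1.    -0.001  0.001]
 [ 0.001  0.282 -0.959]
 [ 0.     0.959  0.282]]
```

The crop shows the cradle one at c1 (285,470): it is clearly bigger, its lens end points away from the robot, and its rings are near the tail. It lies in the cradle. I move above it for a wrist look.

```bash
cat >> h.py <<'E'
def go(x,y,z,yaw):
    "tool z along yaw(deg), tool y down"
    s=read_state();Rt=R.from_quat(s['orientation']).as_matrix();a=np.radians(yaw)
    zt=np.array([np.cos(a),np.sin(a),0]);yt=np.array([0,0,-1.]);G=np.c_[np.cross(yt,zt),yt,zt]
    print('t',(Rt.T@(np.array([x,y,z])-s['tcp_pos'])*1000).round(1),'a',R.from_matrix(Rt.T@G).as_rotvec().round(4),'now',s['tcp_pos'].round(4),'F',s['ft_force'].round(2),s['time_s'])
E
python3 - <<'E'
from h import *
go(.445,-.186,.16,-8.6)
E
```

```text
t [-258.2   45.1  364.2] a [ 1.000e-04  4.689e-01 -1.800e-03] now [ 0.1801 -0.5454  0.2046] F [ 0.5  -0.09  0.39] 0.15
```

Emit:
jog_arm([
  {"tx": -32, "ty": 5, "tz": 46, "ay": 0.06},
  {"tx": -64, "ty": 10, "tz": 91, "ay": 0.12},
  {"tx": -97, "ty": 16, "tz": 137, "ay": 0.18},
  {"tx": -129, "ty": 22, "tz": 182, "ay": 0.24},
  {"tx": -161, "ty": 28, "tz": 228, "ay": 0.3},
  {"tx": -194, "ty": 34, "tz": 273, "ay": 0.36},
  {"tx": -226, "ty": 40, "tz": 319, "ay": 0.42},
  {"tx": -258, "ty": 45, "tz": 364, "ay": 0.469},
  {"tx": -258, "ty": 45, "tz": 364, "ay": 0.469},
  {"tx": -258, "ty": 45, "tz": 364, "ay": 0.469},
])

```text
$.moves[0]: bad value
```

Run:
```python
from h import *
snap('wrist','w1'); s=read_state(); print(s['tcp_pos'],s['dq'].round(3),s['finger_gap'])
c=load('w1')
for n,P in dict(cr=(.4617,-.1877,.034)).items(): print(n,proj(c,P))
crop('w1',0,0,512,384,1.5,'w1b')
```

```text
[ 0.18015642 -0.54553426  0.20473728] [ 0.    -0.003 -0.006 -0.    -0.    -0.001] 1.0036690905255636
cr (np.float64(37.95114605684611), np.float64(-142.68997785160414))
```

View pics/w1b.png

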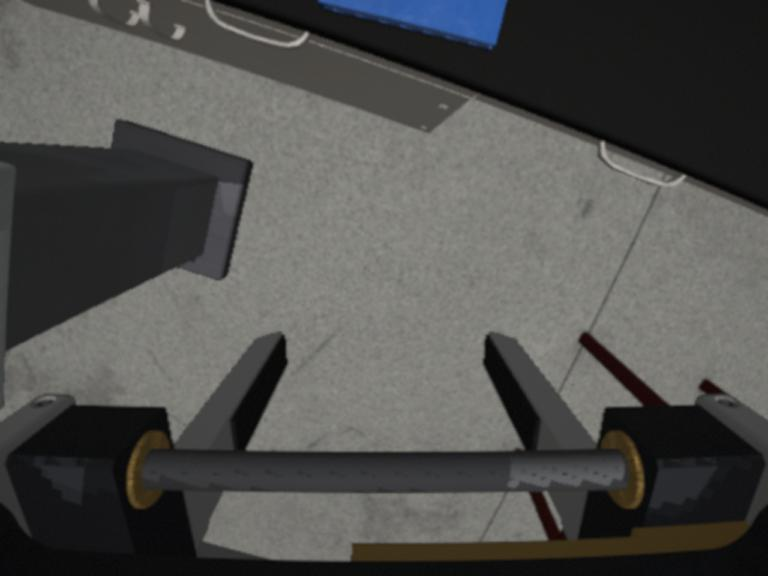

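The picture is unchanged because the call was refused. The rows probably need all the keys.

Emit:
jog_arm([
  {"tx": -32, "ty": 5, "tz": 46, "ax": 0, "az": 0, "fingers": 94, "ay": 0.06},
  {"tx": -64, "ty": 10, "tz": 91, "ax": 0, "az": 0, "fingers": 94, "ay": 0.12},
  {"tx": -97, "ty": 16, "tz": 137, "ax": 0, "az": 0, "fingers": 94, "ay": 0.18},
  {"tx": -129, "ty": 22, "tz": 182, "ax": 0, "az": 0, "fingers": 94, "ay": 0.24},
  {"tx": -161, "ty": 28, "tz": 228, "ax": 0, "az": 0, "fingers": 94, "ay": 0.3},
  {"tx": -194, "ty": 34, "tz": 273, "ax": 0, "az": 0, "fingers": 94, "ay": 0.36},
  {"tx": -226, "ty": 40, "tz": 319, "ax": 0, "az": 0, "fingers": 94, "ay": 0.42},
  {"tx": -258, "ty": 45, "tz": 364, "ax": 0, "az": 0, "fingers": 94, "ay": 0.469},
  {"tx": -258, "ty": 45, "tz": 364, "ax": 0, "az": 0, "fingers": 94, "ay": 0.469},
  {"tx": -258, "ty": 45, "tz": 364, "ax": 0, "az": 0, "fingers": 94, "ay": 0.469},
])

```text
time_s: 1.45
tcp_pos: [0.4447, -0.1871, 0.1603]
orientation: [-0.462, 0.536, -0.536, 0.461]
ft_force: [0.2, -0.6, 0.3]
finger_gap: 1.003
```

Run:
```python
from h import *
snap('wrist','w1'); s=read_state(); print(s['tcp_pos'],s['dq'].round(3),s['finger_gap'])
c=load('w1')
for n,P in dict(cr=(.4617,-.1877,.034)).items(): print(n,proj(c,P))
crop('w1',0,0,512,384,1.5,'w1b')
```

```text
[ 0.44456304 -0.18770957  0.16045625] [-0.021 -0.004  0.     0.002 -0.     0.003] 1.0006225152999468
cr (np.float64(255.91045049693565), np.float64(172.0666699499788))
```

View pics/w1b.png

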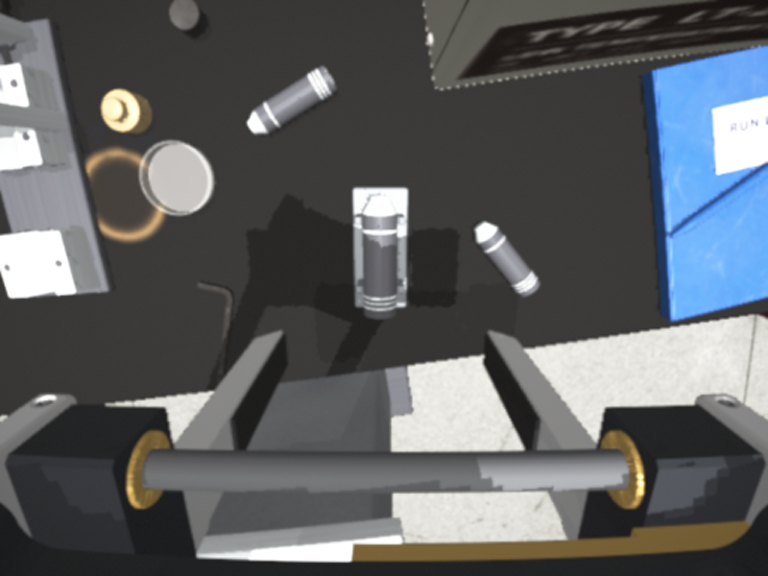

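The wrist view shows the barrel upright in the cradle, lens end up at (380,197) and tail at (380,313). I measure it closely.

Run:
```python
from h import *
crop('w1',220,110,290,220,7,'w1c')
```

```text
(no output)
```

View pics/w1c.png

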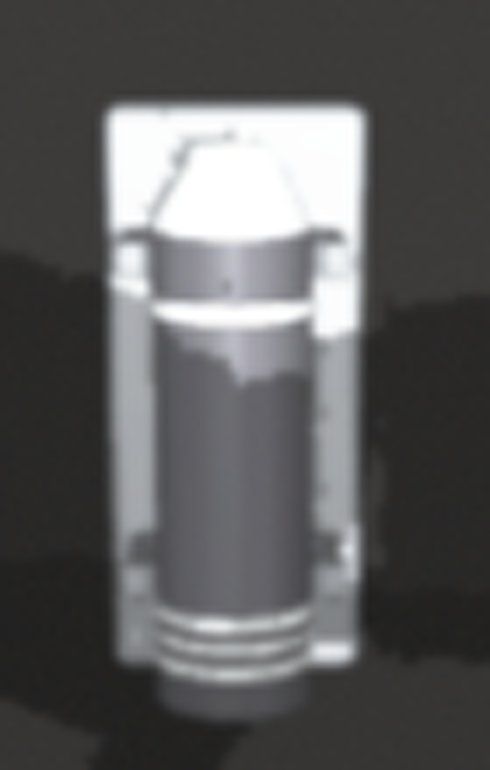

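Run:
```python
from h import *
c=load('w1')
w=lambda a,b,z:world(c,220+a/7-.43,110+b/7-.43,z=z)
a=w(231.5,240,.036);b=w(234,680,.036);d=a-b
print(a,b,np.degrees(np.arctan2(d[1],d[0])))
print('nose',w(231,138,.041),'tail top',w(234,690,.047),'tail bot',w(234,718,.021))
cr=np.array([w(106,105,.006),w(365,108,.006),w(358,665,.006),w(115,665,.006)]);m=cr.mean(0);d=cr[0]+cr[1]-cr[2]-cr[3]
print(cr.round(4),m,np.degrees(np.arctan2(d[1],d[0])),np.linalg.norm(d)/2)
for p in((232,400),(232,550)):
    u,v=220+p[0]/7,110+p[1]/7; print(world(c,u,v))
```

```text
[ 0.49397504 -0.18892847  0.036     ] [ 0.42163495 -0.17822112  0.036     ] -8.419454664047224
nose [ 0.50980767 -0.1913545   0.041     ] tail top [ 0.42375443 -0.17868745  0.047     ] tail bot [ 0.40939705 -0.17614867  0.021     ]
[[ 0.5164 -0.1704  0.006 ]
 [ 0.5094 -0.2138  0.006 ]
 [ 0.4107 -0.1992  0.006 ]
 [ 0.4174 -0.1551  0.006 ]] [ 0.46347976 -0.18461599  0.006     ] -8.608792151646963 0.09998651061223753
[ 0.47048139 -0.18603283  0.04792576]
[ 0.44631956 -0.1823092   0.0464635 ]
```

Run:
```python
from h import *
c=load('w1')
for u,v in((292,60),(285,20),(310,57)): print(world(c,u,v),proj(c,(.4635,-.1846,.034)))
t=load('top0')
for u,v in((351,165),(352,160),(349,100)): print('top',world(t,u,v))
go(.464,-.1845,.10,-8.5); go(.464,-.1845,.0155,-8.5)
```

```text
[ 5.78269467e-01 -2.47021724e-01 -5.29644342e-04] (np.float64(252.9769070011295), np.float64(170.92826730386452))
[ 0.61563174 -0.241704    0.01920017] (np.float64(252.9769070011295), np.float64(170.92826730386452))
[ 0.57861854 -0.26791909 -0.00070577] (np.float64(252.9769070011295), np.float64(170.92826730386452))
top [ 5.78800238e-01 -2.48242670e-01  4.34861195e-04]
top [ 0.58577806 -0.24521293  0.02914591]
top [ 0.73431221 -0.24395233  0.03506707]
t [-6.1 60.4 18.7] a [ 0.0003 -0.0024  0.0004] now [ 0.4446 -0.1877  0.1605] F [ 0.13 -0.22 -0.04] 1.5
t [ -6.2 144.9  18.8] a [ 0.0003 -0.0024  0.0004] now [ 0.4446 -0.1877  0.1605] F [ 0.13 -0.22 -0.04] 1.5
```

Emit:
jog_arm([
  {"tx": -6, "ty": 40, "tz": 19, "ax": 0, "ay": 0, "az": 0, "fingers": 94},
  {"tx": -6, "ty": 80, "tz": 19, "ax": 0, "ay": 0, "az": 0, "fingers": 94},
  {"tx": -6, "ty": 115, "tz": 19, "ax": 0, "ay": 0, "az": 0, "fingers": 94},
  {"tx": -6, "ty": 135, "tz": 19, "ax": 0, "ay": 0, "az": 0, "fingers": 94},
  {"tx": -6, "ty": 144.5, "tz": 19, "ax": 0, "ay": 0, "az": 0, "fingers": 94},
  {"tx": -6, "ty": 144.5, "tz": 19, "ax": 0, "ay": 0, "az": 0, "fingers": 94},
])

```text
time_s: 2.25
tcp_pos: [0.4642, -0.1848, 0.0158]
orientation: [-0.461, 0.537, -0.536, 0.461]
ft_force: [-0.1, -2.1, 0.3]
finger_gap: 1.004
```

Run:
```python
from h import *
snap('wrist','w2');crop('w2',0,0,512,384,1.5,'w2b'); go(.464,-.1845,.0155,-8.5)
```

```text
t [-0.3  1.  -0.9] a [-0.0009 -0.0032  0.0004] now [ 0.4649 -0.1849  0.0165] F [-0.16  0.42 -0.55] 2.3
```

View pics/w2b.png

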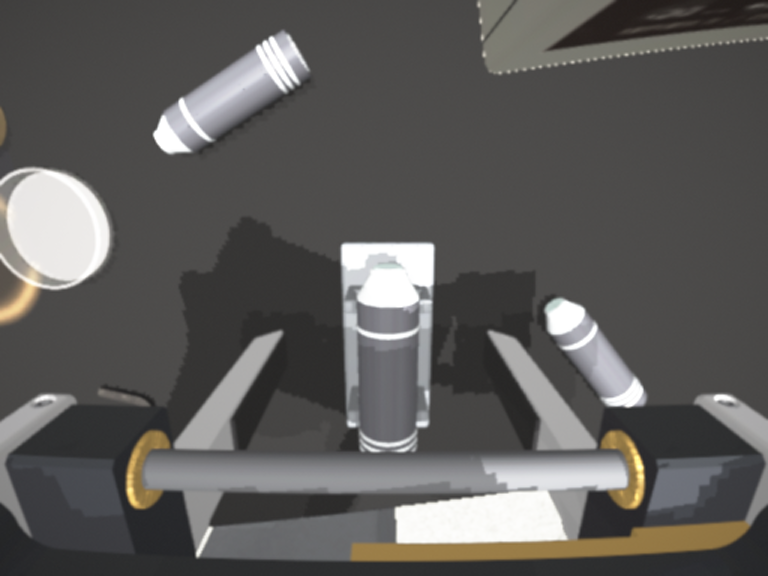

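The barrel is centred between the fingers (387 against 385). I close on it.

Emit:
jog_arm([
  {"tx": 0, "ty": 0, "tz": 0, "ax": 0, "ay": 0, "az": 0, "fingers": 15},
  {"tx": 0, "ty": 0, "tz": 0, "ax": 0, "ay": 0, "az": 0, "fingers": 15},
  {"tx": 0, "ty": 0, "tz": 0, "ax": 0, "ay": 0, "az": 0, "fingers": 15},
  {"tx": 0, "ty": 0, "tz": 0, "ax": 0, "ay": 0, "az": 0, "fingers": 15},
  {"tx": 0, "ty": 0, "tz": 0, "ax": 0, "ay": 0, "az": 0, "fingers": 15},
  {"tx": 0, "ty": 0, "tz": 0, "ax": 0, "ay": 0, "az": 0, "fingers": 15},
], newtons=25)

```text
time_s: 3.05
tcp_pos: [0.4647, -0.1838, 0.0159]
orientation: [-0.461, 0.536, -0.536, 0.461]
ft_force: [0.5, 0.3, -0.2]
finger_gap: 0.398
```

Emit:
jog_arm([
  {"tx": 0, "ty": 0, "tz": 0, "ax": 0, "ay": 0, "az": 0, "fingers": 15},
  {"tx": 0, "ty": 0, "tz": 0, "ax": 0, "ay": 0, "az": 0, "fingers": 15},
  {"tx": 0, "ty": 0, "tz": 0, "ax": 0, "ay": 0, "az": 0, "fingers": 15},
  {"tx": 0, "ty": 0, "tz": 0, "ax": 0, "ay": 0, "az": 0, "fingers": 15},
])

```text
time_s: 3.55
tcp_pos: [0.4647, -0.1857, 0.0164]
orientation: [0.462, -0.535, 0.537, -0.461]
ft_force: [-2.2, -4.6, 0.4]
finger_gap: 0.272
```

Gripped (about 26 mm). I lift and move to a spot beside the V-mount to look at it.

Emit:
jog_arm([
  {"tx": 0, "ty": -20, "tz": 0, "ax": 0, "ay": 0, "az": 0, "fingers": 15},
  {"tx": 0, "ty": -60, "tz": 0, "ax": 0, "ay": 0, "az": 0, "fingers": 15},
  {"tx": 0, "ty": -110, "tz": 0, "ax": 0, "ay": 0, "az": 0, "fingers": 15},
  {"tx": -40, "ty": -140, "tz": -15, "ax": 0, "ay": -0.02, "az": 0, "fingers": 15},
  {"tx": -90, "ty": -164, "tz": -35, "ax": 0, "ay": -0.03, "az": 0, "fingers": 15},
  {"tx": -140, "ty": -164, "tz": -50, "ax": 0, "ay": -0.05, "az": 0, "fingers": 15},
  {"tx": -190, "ty": -164, "tz": -70, "ax": 0, "ay": -0.06, "az": 0, "fingers": 15},
  {"tx": -200, "ty": -164, "tz": -75, "ax": 0, "ay": -0.06, "az": 0, "fingers": 15},
  {"tx": -200, "ty": -164, "tz": -75, "ax": 0, "ay": -0.06, "az": 0, "fingers": 15},
  {"tx": -200, "ty": -164, "tz": -75, "ax": 0, "ay": -0.06, "az": 0, "fingers": 15},
])

```text
time_s: 4.8
tcp_pos: [0.4209, 0.0241, 0.1799]
orientation: [0.477, -0.522, 0.522, -0.477]
ft_force: [0.1, 0.3, -1.5]
finger_gap: 0.27
```

Run:
```python
from h import *
snap('wrist','w3');crop('w3',0,0,512,384,1.5,'w3b'); go(.464,-.1845,.0155,-5.);print(read_state()['finger_gap'])
```

```text
t [203.6 164.4  62.1] a [ 0.     -0.0048  0.0003] now [0.4209 0.024  0.1799] F [-0.04 -0.55 -0.54] 4.85
0.26876559049353055
```

View pics/w3b.png

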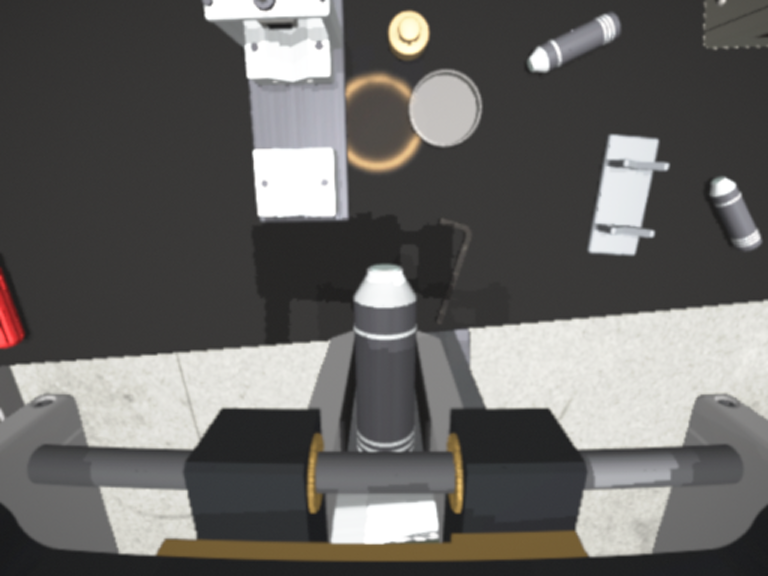

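The barrel is held (nose at (386,270)). The front block is at (254..336,148..218), the rear block at about (288,55), and the bridge is at the top.

Run:
```python
from h import *
crop('w3',130,0,240,155,5,'w3c')
```

```text
(no output)
```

View pics/w3c.png

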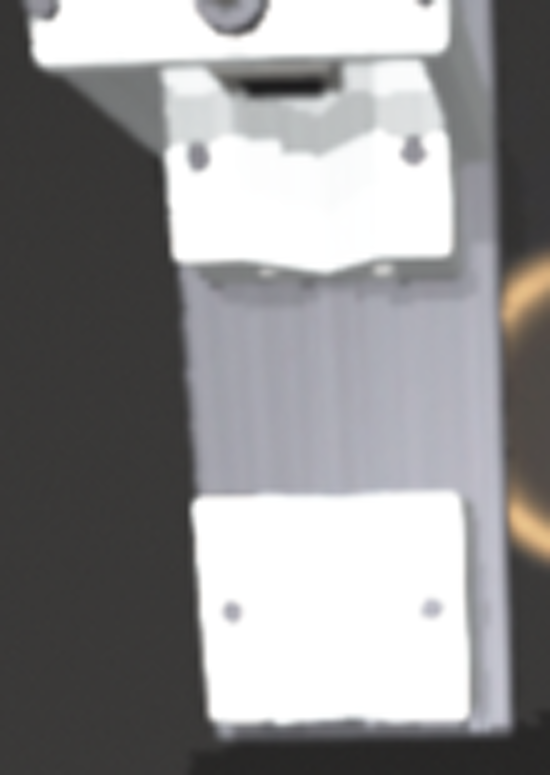

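Run:
```python
from h import *
c=load('w3')
w=lambda a,b,z=.038:world(c,130+a/5-.4,b/5-.4,z=z)[:2]
F=np.array([w(192,497),w(462,490),w(470,720),w(210,722)]);Rr=np.array([w(174,262),w(452,257)])
print(F.round(4),Rr.round(4),np.linalg.norm(F[0]-F[1]),np.linalg.norm(F[0]-F[3]),np.linalg.norm(Rr[0]-Rr[1]))
s1=np.array([w(232,612),w(432,608)]);s2=np.array([w(198,155),w(413,150)]);print(s1,s2,s1.mean(0),s2.mean(0))
mods=[(-25,30),(-25,-30),(-75,-30),(-75,30),(25,30),(25,-30)]
M=np.array(mods)/1000.;W=np.r_[F,Rr]
def fit(M,W):
    mc=M.mean(0);wc=W.mean(0);H=(M-mc).T@(W-wc);U,S,Vt=np.linalg.svd(H);Q=(U@Vt).T
    return wc-Q@mc,Q
o,Q=fit(M,W);print('origin',o,'yaw',np.degrees(np.arctan2(Q[1,0],Q[0,0])));print(((M@Q.T+o)-W).round(4))
d=s2.mean(0)-s1.mean(0);print('screw yaw',np.degrees(np.arctan2(d[1],d[0])), 'screws in fit',((s1-o)@Q).round(4),((s2-o)@Q).round(4), 'vbottom',(w(325,272,.0236)-o)@Q)
T=load('top0')
for n in [(-25,30),(-25,-30),(-75,-30),(-75,30),(25,30),(25,-30)]:
    p=o+Q@(np.array(n)/1000);u,v=proj(T,(*p,.038));print(n,(u-190)*4,(v-80)*4)
# base plate corner right bottom
for p in [(512,735),(497,300)]: print('base',(w(*p,.01)-o)@Q)
# barrel in hand: centre offset check
```

```text
[[0.5273 0.1154]
 [0.5227 0.0547]
 [0.4718 0.0591]
 [0.4771 0.1199]] [[0.5763 0.1113]
 [0.5709 0.051 ]] 0.06092876747357472 0.05039498904268052 0.06047037620936291
[[0.50141536 0.11052649]
 [0.49780419 0.06464758]] [[0.59685036 0.10267729]
 [0.5928527  0.05677135]] [0.49960978 0.08758703] [0.59485153 0.07972432]
origin [0.54926368 0.08314286] yaw -4.806825982606524
[[-0.0005 -0.0003]
 [-0.0009  0.0007]
 [ 0.0003  0.0004]
 [-0.0001 -0.0006]
 [ 0.0004 -0.0003]
 [ 0.0008  0.0001]]
screw yaw -4.7193692409101216 screws in fit [[-0.05    0.0233]
 [-0.0497 -0.0227]] [[ 0.0458  0.0235]
 [ 0.0456 -0.0226]] vbottom [0.02451516 0.00045571]
(-25, 30) 53.317276899652484 428.229922154796
(-25, -30) 152.87137104471685 434.21588297973653
(-75, -30) 146.9457988105986 517.2338994836812
(-75, 30) 46.76854215124581 511.095780768861
(25, 30) 59.75984672292657 346.3904988761075
(25, -30) 158.71093828561095 352.22797309350915
base [-0.08215013 -0.03760447]
base [ 0.02029258 -0.03704128]
```

Run:
```python
from h import *
crop('w3',225,165,290,310,5,'w3d')
```

```text
(no output)
```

View pics/w3d.png

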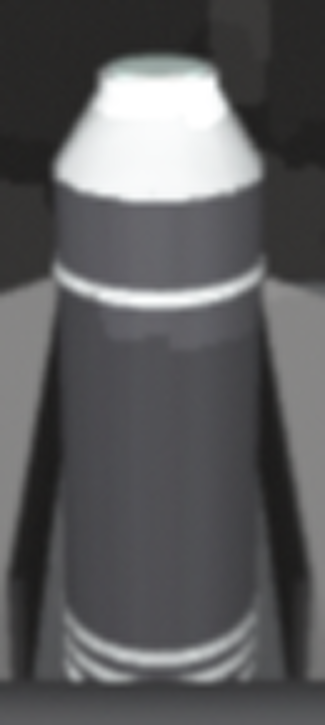

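Run:
```python
from h import *
c=load('w3');s=read_state();Rt=R.from_quat(s['orientation']).as_matrix()
w=lambda a,b,z:Rt.T@(world(c,225+a/5-.4,165+b/5-.4,z=z)-s['tcp_pos'])*1000
z0=s['tcp_pos'][2]+.0188
print(w(158,75,z0),w(158,180,z0+.002),w(161.5,610,z0+.003))
o=np.array([.5493,.0834]);a=np.radians(-4.75);ax=np.array([np.cos(a),np.sin(a)])
p=o-0*ax; go(*p,.12,-4.75)
```

```text
[ -1.50045761 -18.80143269  43.56067569] [ -1.48968984 -20.80116122  30.9284636 ] [ -0.98444876 -21.79970901 -29.47998782]
t [-71.   59.8 122.4] a [ 0.     -0.0091  0.0003] now [0.4209 0.024  0.1799] F [-0.04 -0.55 -0.54] 4.85
```

Run:
```python
from h import *
go(.543,.0825,.10,-5)
```

```text
t [-69.5  79.8 116.2] a [ 0.     -0.0048  0.0003] now [0.4209 0.024  0.1799] F [-0.04 -0.55 -0.54] 4.85
```

Emit:
jog_arm([
  {"tx": -35, "ty": 10, "tz": 40, "ax": 0, "ay": -0.005, "az": 0, "fingers": 15},
  {"tx": -69.5, "ty": 20, "tz": 80, "ax": 0, "ay": -0.005, "az": 0, "fingers": 15},
  {"tx": -69.5, "ty": 35, "tz": 105, "ax": 0, "ay": -0.005, "az": 0, "fingers": 15},
  {"tx": -69.5, "ty": 60, "tz": 116, "ax": 0, "ay": -0.005, "az": 0, "fingers": 15},
  {"tx": -69.5, "ty": 80, "tz": 116, "ax": 0, "ay": -0.005, "az": 0, "fingers": 15},
  {"tx": -69.5, "ty": 80, "tz": 116, "ax": 0, "ay": -0.005, "az": 0, "fingers": 15},
  {"tx": -69.5, "ty": 80, "tz": 116, "ax": 0, "ay": -0.005, "az": 0, "fingers": 15},
  {"tx": -69.5, "ty": 80, "tz": 116, "ax": 0, "ay": -0.005, "az": 0, "fingers": 15},
])

```text
time_s: 5.85
tcp_pos: [0.5433, 0.0835, 0.1013]
orientation: [0.477, -0.52, 0.522, -0.479]
ft_force: [-0.5, -0.1, -1.1]
finger_gap: 0.268
```

Run:
```python
from h import *
snap('wrist','w4');crop('w4',0,0,512,384,1.5,'w4b'); crop('w4',180,40,330,310,2.2,'w4c');snap('scene','s4');crop('s4',170,130,300,245,6,'s4c'); go(.543,.0825,.10,-5)
```

```text
t [1.3 1.1 0.1] a [-0.0021  0.0019 -0.0002] now [0.543  0.0838 0.1011] F [ 0.14 -1.01 -2.27] 5.95
```

View pics/w4b.png

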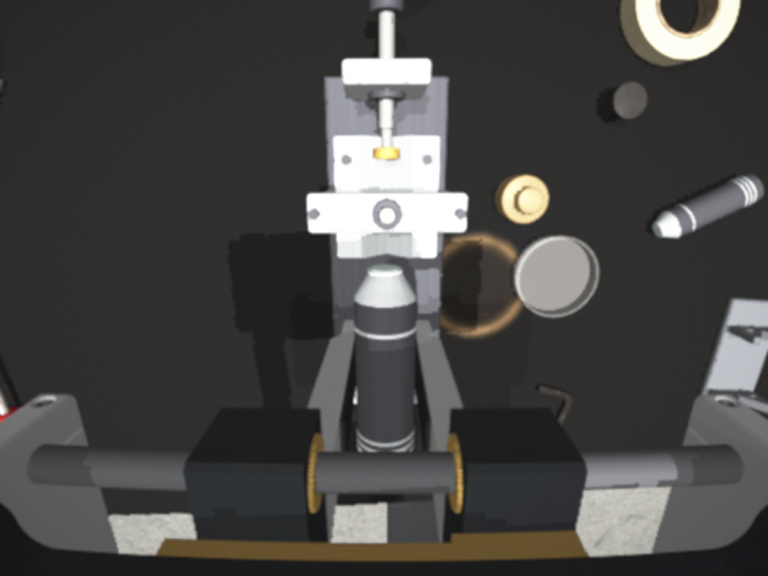

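View pics/s4c.png

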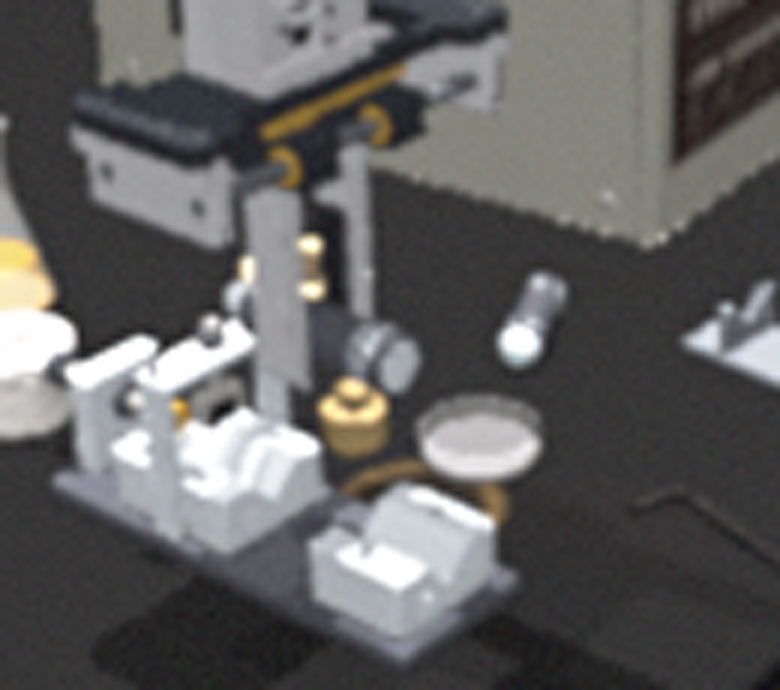

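The barrel (385) lines up with the bridge screw (387,214) and the stop pad (386,153). I get the numbers.

Run:
```python
from h import *
crop('w4',190,60,330,250,4,'w4c')
```

```text
(no output)
```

View pics/w4c.png

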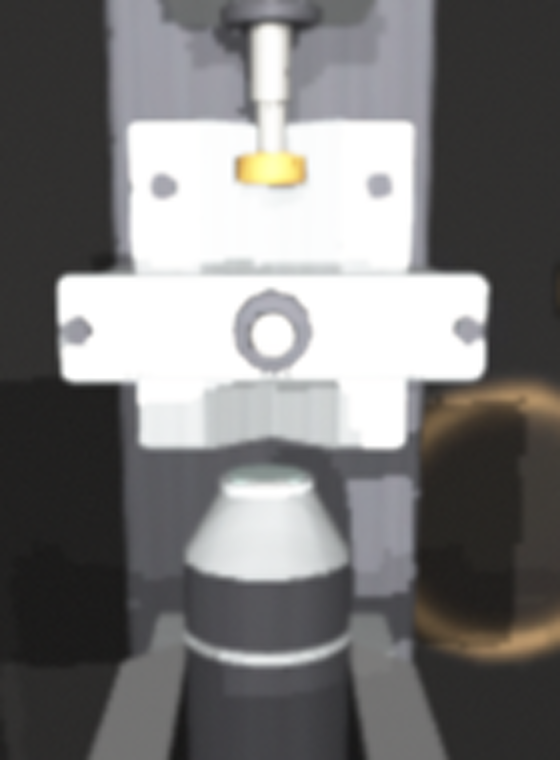

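Run:
```python
from h import *
c=load('w4');s=read_state();Rt=R.from_quat(s['orientation']).as_matrix()
w=lambda a,b,z:(Rt.T@(world(c,190+a/4-.4,60+b/4-.4,z=z)-s['tcp_pos'])*1000).round(2)
print('far',w(271,122,.038),'screw',w(271,185,.038),'near',w(272,446,.038),'bridge',w(272.5,330,.09),'padface',w(271,187,.042), w(271,185,.035))
z0=s['tcp_pos'][2]+.0188
print('barrel nose',w(267,482,z0),'sh',w(267.5,560,z0+.002))
```

```text
far [ -0.3   63.31 101.06] screw [-0.29 63.28 88.31] near [-2.000e-02  6.316e+01  3.178e+01] bridge [-0.12 11.23 63.14] padface [-0.3  59.28 87.82] [-0.28 66.28 88.38]
barrel nose [ -1.03 -18.71  43.54] sh [ -0.96 -20.73  31.85]
```

Emit:
jog_arm([
  {"tx": 1, "ty": 20, "tz": 0, "ax": 0, "ay": 0.004, "az": 0, "fingers": 15},
  {"tx": 1, "ty": 45, "tz": 0, "ax": 0, "ay": 0.004, "az": 0, "fingers": 15},
  {"tx": 1, "ty": 60, "tz": 0, "ax": 0, "ay": 0.004, "az": 0, "fingers": 15},
  {"tx": 1, "ty": 68, "tz": 0, "ax": 0, "ay": 0.004, "az": 0, "fingers": 15},
  {"tx": 1, "ty": 70, "tz": 0, "ax": 0, "ay": 0.004, "az": 0, "fingers": 15},
  {"tx": 1, "ty": 70, "tz": 0, "ax": 0, "ay": 0.004, "az": 0, "fingers": 15},
])

```text
time_s: 6.7
tcp_pos: [0.5428, 0.0829, 0.0305]
orientation: [0.477, -0.522, 0.522, -0.478]
ft_force: [0.2, -0.1, -1.5]
finger_gap: 0.27
```

Run:
```python
from h import *
go(.543,.0825,.0238,-5)
snap('wrist','w5');crop('w5',0,0,512,384,1.5,'w5b');snap('scene','s5');crop('s5',170,130,300,245,6,'s5c'); go(.543,.0825,.0238,-5)
```

```text
t [0.4 6.7 0.2] a [-0.0012 -0.0019 -0.0001] now [0.5428 0.0829 0.0305] F [ 0.2  -0.11 -1.45] 6.7
t [0.4 7.  0.1] a [-0.0016 -0.0019 -0.0001] now [0.543  0.0829 0.0308] F [-0.54 -0.11 -0.89] 6.8
```

View pics/w5b.png

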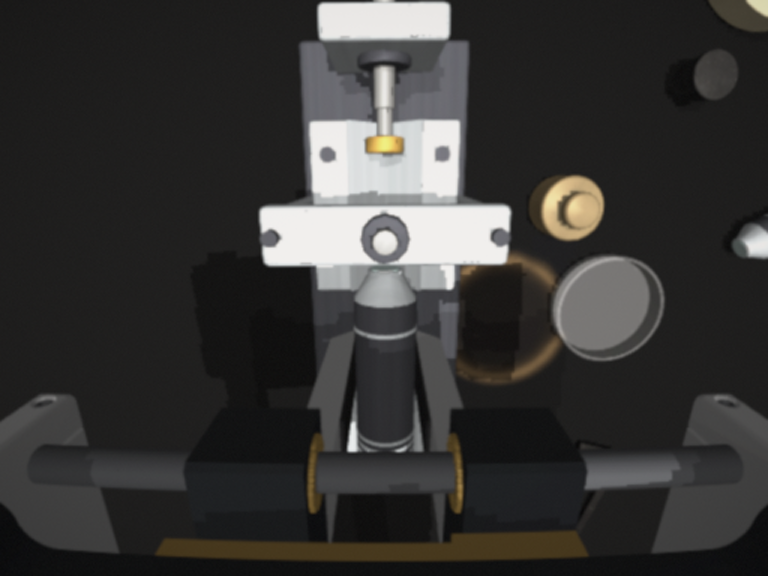

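View pics/s5c.png

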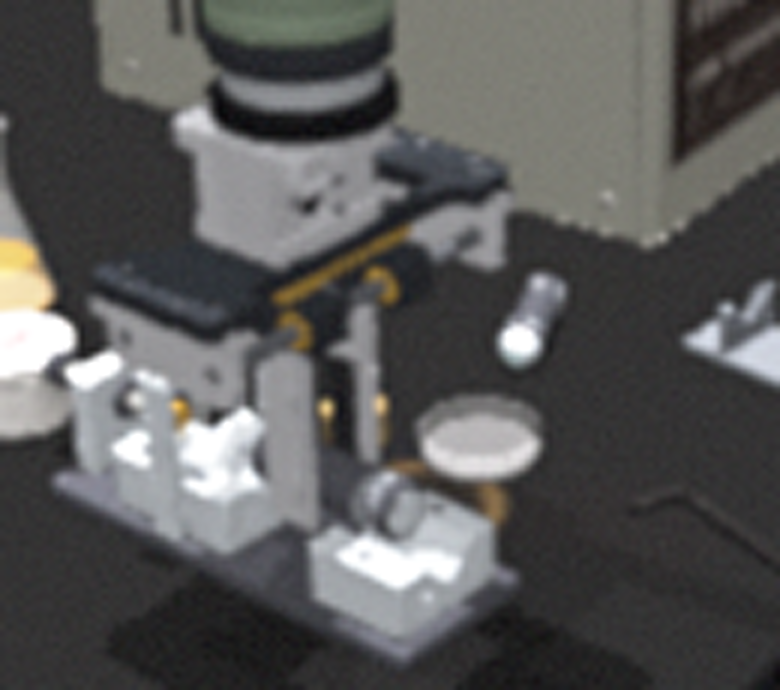

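The barrel sits over both blocks, in line with the pad (384,145) and the bridge screw (386,240). I lower it in small steps.

Emit:
jog_arm([
  {"tx": 0, "ty": 2, "tz": 0, "ax": 0, "ay": 0, "az": 0, "fingers": 15},
  {"tx": 0, "ty": 4, "tz": 0, "ax": 0, "ay": 0, "az": 0, "fingers": 15},
  {"tx": 0, "ty": 5, "tz": 0, "ax": 0, "ay": 0, "az": 0, "fingers": 15},
])

```text
time_s: 7.18
tcp_pos: [0.542, 0.0829, 0.0248]
orientation: [-0.477, 0.522, -0.522, 0.477]
ft_force: [-0.3, 0.7, -1.1]
finger_gap: 0.271
```

Emit:
jog_arm([
  {"tx": 0, "ty": 0.5, "tz": 0, "ax": 0, "ay": 0, "az": 0, "fingers": 15},
  {"tx": 0, "ty": 1, "tz": 0, "ax": 0, "ay": 0, "az": 0, "fingers": 15},
])

```text
time_s: 7.42
tcp_pos: [0.5422, 0.0827, 0.0241]
orientation: [0.477, -0.522, 0.522, -0.477]
ft_force: [-0.8, -1.7, -0.1]
finger_gap: 0.268
```

Emit:
jog_arm([
  {"tx": 0, "ty": 0.5, "tz": 0, "ax": 0, "ay": 0, "az": 0, "fingers": 15},
  {"tx": 0, "ty": 1, "tz": 0, "ax": 0, "ay": 0, "az": 0, "fingers": 15},
])

```text
time_s: 7.68
tcp_pos: [0.5424, 0.0827, 0.0237]
orientation: [0.477, -0.522, 0.522, -0.477]
ft_force: [-1.9, -1.4, 7.0]
finger_gap: 0.266
```

Emit:
jog_arm([
  {"tx": 0, "ty": -0.5, "tz": 0, "ax": 0, "ay": 0, "az": 0, "fingers": 30},
  {"tx": 0, "ty": -0.5, "tz": 0, "ax": 0, "ay": 0, "az": 0, "fingers": 40},
  {"tx": 0, "ty": -0.5, "tz": 0, "ax": 0, "ay": 0, "az": 0, "fingers": 50},
  {"tx": 0, "ty": -0.5, "tz": 0, "ax": 0, "ay": 0, "az": 0, "fingers": 50},
  {"tx": 0, "ty": -0.5, "tz": 0, "ax": 0, "ay": 0, "az": 0, "fingers": 50},
  {"tx": 0, "ty": -0.5, "tz": 0, "ax": 0, "ay": 0, "az": 0, "fingers": 50},
])

```text
time_s: 8.43
tcp_pos: [0.5421, 0.0829, 0.0234]
orientation: [-0.477, 0.522, -0.522, 0.477]
ft_force: [-0.7, 0.3, -0.0]
finger_gap: 0.534
```

Run:
```python
from h import *
snap('wrist','w6');crop('w6',150,60,360,320,2.3,'w6b'); go(.543,.0825,.0238,-5);print(read_state()['finger_gap'])
```

```text
t [ 0.3 -0.4  0.9] a [ 0.0001 -0.0019 -0.    ] now [0.5422 0.0829 0.0234] F [ 0.02 -0.58 -0.27] 8.475
0.5335644539590109
```

View pics/w6b.png

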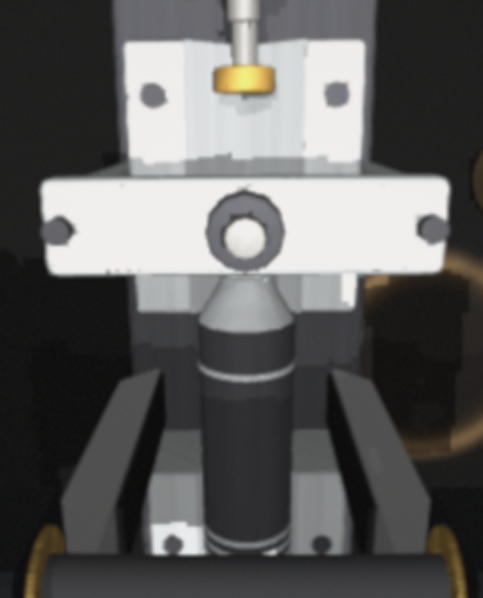

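The barrel lies in the groove with its nose under the bridge edge, and the fingers are clear. I go up, back, close, and come down behind the tail.

Emit:
jog_arm([
  {"tx": 0, "ty": -30, "tz": 0, "ax": 0, "ay": 0, "az": 0, "fingers": 50},
  {"tx": 0, "ty": -65, "tz": 0, "ax": 0, "ay": 0, "az": 0, "fingers": 50},
  {"tx": 0, "ty": -65, "tz": -30, "ax": 0, "ay": 0, "az": 0, "fingers": 0},
  {"tx": 0, "ty": -65, "tz": -62, "ax": 0, "ay": 0, "az": 0, "fingers": 0},
  {"tx": 0, "ty": -65, "tz": -65, "ax": 0, "ay": 0, "az": 0, "fingers": 0},
  {"tx": 0, "ty": -65, "tz": -65, "ax": 0, "ay": 0, "az": 0, "fingers": 0},
  {"tx": 0, "ty": -65, "tz": -65, "ax": 0, "ay": 0, "az": 0, "fingers": 0},
  {"tx": 0, "ty": -65, "tz": -65, "ax": 0, "ay": 0, "az": 0, "fingers": 0},
], newtons=20)

```text
time_s: 9.48
tcp_pos: [0.4783, 0.0885, 0.0885]
orientation: [0.477, -0.522, 0.522, -0.477]
ft_force: [0.1, 0.4, 0.9]
finger_gap: 0.005
```

Run:
```python
from h import *
snap('wrist','w7');crop('w7',0,0,512,384,1.5,'w7b'); go(.543,.0825,.039,-5);print(read_state()['finger_gap'])
```

```text
t [ 0.2 49.4 65.2] a [-0.0002 -0.0022 -0.    ] now [0.4781 0.0886 0.0884] F [ 0.28 -0.28 -0.06] 9.525
0.006609369532132386
```

View pics/w7b.png

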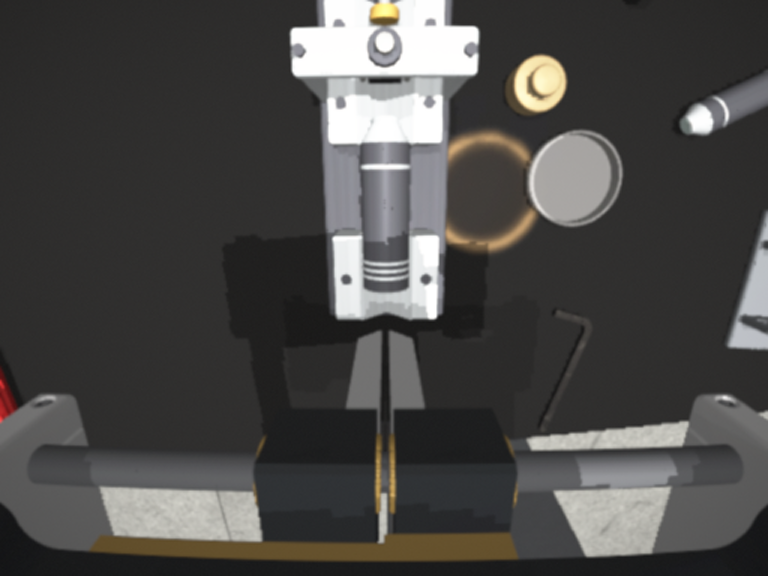

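The barrel is seated, the tail rings are at (386,270), and the closed fingers are on the groove line (386). I descend behind the tail.

Emit:
jog_arm([
  {"tx": 0, "ty": 25, "tz": 0, "ax": 0, "ay": 0, "az": 0, "fingers": 0},
  {"tx": 0, "ty": 42, "tz": 0, "ax": 0, "ay": 0, "az": 0, "fingers": 0},
  {"tx": 0, "ty": 48, "tz": 0, "ax": 0, "ay": 0, "az": 0, "fingers": 0},
  {"tx": 0, "ty": 49, "tz": 0, "ax": 0, "ay": 0, "az": 0, "fingers": 0},
  {"tx": 0, "ty": 49, "tz": 0, "ax": 0, "ay": 0, "az": 0, "fingers": 0},
])

```text
time_s: 10.15
tcp_pos: [0.478, 0.0887, 0.0399]
orientation: [0.477, -0.522, 0.522, -0.477]
ft_force: [-0.2, -0.6, -0.3]
finger_gap: 0.001
```

Emit:
jog_arm([
  {"tx": 0, "ty": 0, "tz": 2, "ax": 0, "ay": 0, "az": 0, "fingers": 0},
  {"tx": 0, "ty": 0, "tz": 4, "ax": 0, "ay": 0, "az": 0, "fingers": 0},
  {"tx": 0, "ty": 0, "tz": 6, "ax": 0, "ay": 0, "az": 0, "fingers": 0},
  {"tx": 0, "ty": 0, "tz": 8, "ax": 0, "ay": 0, "az": 0, "fingers": 0},
])

```text
time_s: 10.65
tcp_pos: [0.4856, 0.0879, 0.0396]
orientation: [0.477, -0.522, 0.522, -0.477]
ft_force: [-0.6, -0.3, 0.9]
finger_gap: 0.004
```

Emit:
jog_arm([
  {"tx": 0, "ty": 0, "tz": 1, "ax": 0, "ay": 0, "az": 0, "fingers": 0},
  {"tx": 0, "ty": 0, "tz": 2, "ax": 0, "ay": 0, "az": 0, "fingers": 0},
  {"tx": 0, "ty": 0, "tz": 3, "ax": 0, "ay": 0, "az": 0, "fingers": 0},
  {"tx": 0, "ty": 0, "tz": 4, "ax": 0, "ay": 0, "az": 0, "fingers": 0},
  {"tx": 0, "ty": 0, "tz": 5, "ax": 0, "ay": 0, "az": 0, "fingers": 0},
  {"tx": 0, "ty": 0, "tz": 6, "ax": 0, "ay": 0, "az": 0, "fingers": 0},
])

```text
time_s: 11.4
tcp_pos: [0.4915, 0.0874, 0.0394]
orientation: [0.477, -0.522, 0.522, -0.477]
ft_force: [-0.7, 0.1, 0.4]
finger_gap: 0.004
```

Run:
```python
from h import *
go(.5493,.0825,.039,-5)
snap('scene','s8');crop('s8',170,130,300,245,6,'s8c')
for i in range(1): print(read_state()['ft_force'])
```

```text
t [-0.3  0.4 58. ] a [-0.0001 -0.002   0.0001] now [0.4915 0.0874 0.0394] F [-0.7   0.14  0.37] 11.4
[-1.09379959 -1.06685292  0.36929098]
```

View pics/s8c.png

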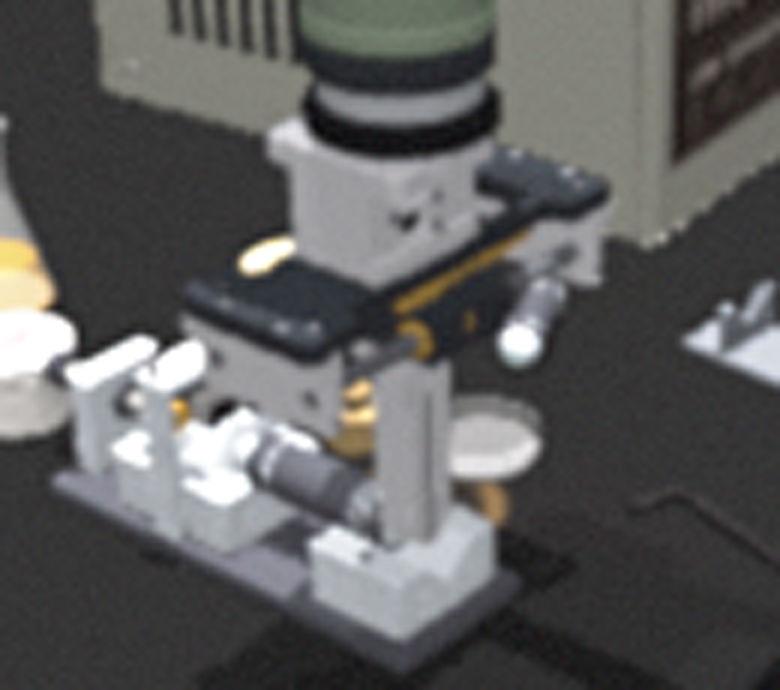

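The fingers stand in the groove right behind the tail. I start the slow push.

Emit:
jog_arm([
  {"tx": 0, "ty": 0, "tz": 1, "ax": 0, "ay": 0, "az": 0, "fingers": 0},
  {"tx": 0, "ty": 0, "tz": 2, "ax": 0, "ay": 0, "az": 0, "fingers": 0},
  {"tx": 0, "ty": 0, "tz": 3, "ax": 0, "ay": 0, "az": 0, "fingers": 0},
  {"tx": 0, "ty": 0, "tz": 4, "ax": 0, "ay": 0, "az": 0, "fingers": 0},
  {"tx": 0, "ty": 0, "tz": 5, "ax": 0, "ay": 0, "az": 0, "fingers": 0},
  {"tx": 0, "ty": 0, "tz": 6, "ax": 0, "ay": 0, "az": 0, "fingers": 0},
  {"tx": 0, "ty": 0, "tz": 7, "ax": 0, "ay": 0, "az": 0, "fingers": 0},
  {"tx": 0, "ty": 0, "tz": 8, "ax": 0, "ay": 0, "az": 0, "fingers": 0},
])

```text
time_s: 12.45
tcp_pos: [0.4994, 0.0867, 0.0395]
orientation: [0.477, -0.522, 0.522, -0.477]
ft_force: [-0.4, 0.1, -0.2]
finger_gap: 0.004
```

Emit:
jog_arm([
  {"tx": 0, "ty": 0, "tz": 1, "ax": 0, "ay": 0, "az": 0, "fingers": 0},
  {"tx": 0, "ty": 0, "tz": 2, "ax": 0, "ay": 0, "az": 0, "fingers": 0},
  {"tx": 0, "ty": 0, "tz": 3, "ax": 0, "ay": 0, "az": 0, "fingers": 0},
  {"tx": 0, "ty": 0, "tz": 4, "ax": 0, "ay": 0, "az": 0, "fingers": 0},
  {"tx": 0, "ty": 0, "tz": 5, "ax": 0, "ay": 0, "az": 0, "fingers": 0},
  {"tx": 0, "ty": 0, "tz": 6, "ax": 0, "ay": 0, "az": 0, "fingers": 0},
  {"tx": 0, "ty": 0, "tz": 7, "ax": 0, "ay": 0, "az": 0, "fingers": 0},
  {"tx": 0, "ty": 0, "tz": 8, "ax": 0, "ay": 0, "az": 0, "fingers": 0},
])

```text
time_s: 13.45
tcp_pos: [0.5074, 0.086, 0.0394]
orientation: [-0.477, 0.522, -0.522, 0.477]
ft_force: [-0.5, 0.8, -0.2]
finger_gap: 0.001
```

Run:
```python
from h import *
snap('wrist','w9');crop('w9',130,0,360,250,3,'w9b'); go(.5493,.0825,.039,-5)
```

```text
t [-0.2  0.5 41.9] a [-0.0002 -0.002  -0.0001] now [0.5075 0.086  0.0395] F [-1.07  0.4   0.35] 13.5
```

View pics/w9b.png

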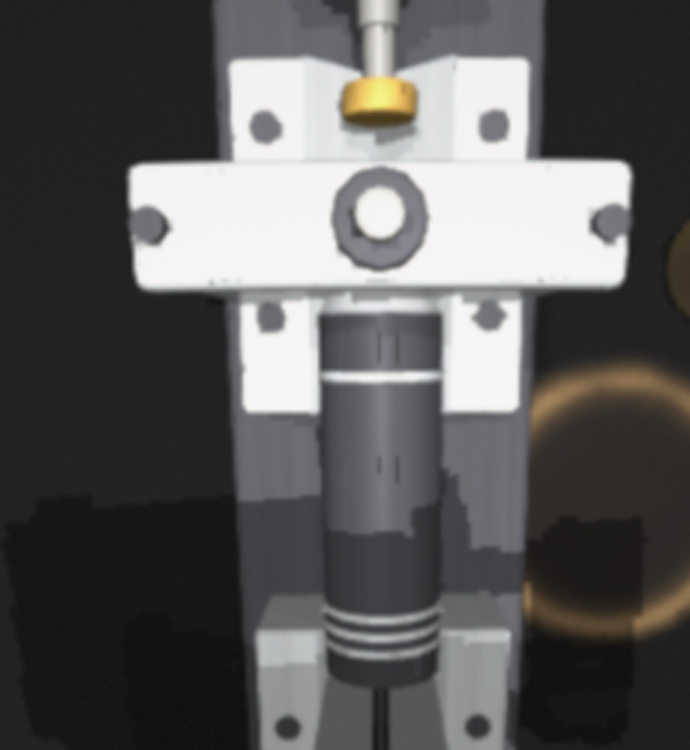

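The barrel is pushed along cleanly, with its nose under the bridge at about x = 56 mm. From the pictures the pad face is at roughly x = 82. Next comes the roller.

Emit:
jog_arm([
  {"tx": 0, "ty": 0, "tz": 0.7, "ax": 0, "ay": 0, "az": 0, "fingers": 0},
  {"tx": 0, "ty": 0, "tz": 1.4, "ax": 0, "ay": 0, "az": 0, "fingers": 0},
  {"tx": 0, "ty": 0, "tz": 2.1, "ax": 0, "ay": 0, "az": 0, "fingers": 0},
  {"tx": 0, "ty": 0, "tz": 2.8, "ax": 0, "ay": 0, "az": 0, "fingers": 0},
  {"tx": 0, "ty": 0, "tz": 3.5, "ax": 0, "ay": 0, "az": 0, "fingers": 0},
  {"tx": 0, "ty": 0, "tz": 4.2, "ax": 0, "ay": 0, "az": 0, "fingers": 0},
  {"tx": 0, "ty": 0, "tz": 4.9, "ax": 0, "ay": 0, "az": 0, "fingers": 0},
  {"tx": 0, "ty": 0, "tz": 5.6, "ax": 0, "ay": 0, "az": 0, "fingers": 0},
])

```text
time_s: 14.5
tcp_pos: [0.5109, 0.0857, 0.0391]
orientation: [-0.478, 0.523, -0.521, 0.476]
ft_force: [-6.7, 1.2, 5.0]
finger_gap: 0.007
```

Emit:
jog_arm([
  {"tx": 0, "ty": 0, "tz": 0.7, "ax": 0, "ay": 0, "az": 0, "fingers": 0},
  {"tx": 0, "ty": 0, "tz": 1.4, "ax": 0, "ay": 0, "az": 0, "fingers": 0},
  {"tx": 0, "ty": 0, "tz": 2.1, "ax": 0, "ay": 0, "az": 0, "fingers": 0},
  {"tx": 0, "ty": 0, "tz": 2.8, "ax": 0, "ay": 0, "az": 0, "fingers": 0},
  {"tx": 0, "ty": 0, "tz": 3.5, "ax": 0, "ay": 0, "az": 0, "fingers": 0},
  {"tx": 0, "ty": 0, "tz": 4.2, "ax": 0, "ay": 0, "az": 0, "fingers": 0},
])

```text
time_s: 15.25
tcp_pos: [0.5144, 0.0854, 0.0387]
orientation: [-0.479, 0.523, -0.52, 0.476]
ft_force: [-5.8, 0.5, 1.5]
finger_gap: 0.004
```

Emit:
jog_arm([
  {"tx": 0, "ty": 0, "tz": 0.7, "ax": 0, "ay": 0, "az": 0, "fingers": 0},
  {"tx": 0, "ty": 0, "tz": 1.4, "ax": 0, "ay": 0, "az": 0, "fingers": 0},
  {"tx": 0, "ty": 0, "tz": 2.1, "ax": 0, "ay": 0, "az": 0, "fingers": 0},
  {"tx": 0, "ty": 0, "tz": 2.8, "ax": 0, "ay": 0, "az": 0, "fingers": 0},
  {"tx": 0, "ty": 0, "tz": 3.5, "ax": 0, "ay": 0, "az": 0, "fingers": 0},
  {"tx": 0, "ty": 0, "tz": 4.2, "ax": 0, "ay": 0, "az": 0, "fingers": 0},
])

```text
time_s: 16.0
tcp_pos: [0.5201, 0.0849, 0.0391]
orientation: [-0.478, 0.522, -0.521, 0.477]
ft_force: [-4.8, 0.7, 2.4]
finger_gap: 0.008
```

Emit:
jog_arm([
  {"tx": 0, "ty": 0, "tz": 0.5, "ax": 0, "ay": 0, "az": 0, "fingers": 0},
  {"tx": 0, "ty": 0, "tz": 1, "ax": 0, "ay": 0, "az": 0, "fingers": 0},
  {"tx": 0, "ty": 0, "tz": 1.5, "ax": 0, "ay": 0, "az": 0, "fingers": 0},
  {"tx": 0, "ty": 0, "tz": 2, "ax": 0, "ay": 0, "az": 0, "fingers": 0},
  {"tx": 0, "ty": 0, "tz": 2.5, "ax": 0, "ay": 0, "az": 0, "fingers": 0},
  {"tx": 0, "ty": 0, "tz": 3, "ax": 0, "ay": 0, "az": 0, "fingers": 0},
  {"tx": 0, "ty": 0, "tz": 3.5, "ax": 0, "ay": 0, "az": 0, "fingers": 0},
  {"tx": 0, "ty": 0, "tz": 4, "ax": 0, "ay": 0, "az": 0, "fingers": 0},
])

```text
time_s: 17.0
tcp_pos: [0.5253, 0.0844, 0.0394]
orientation: [0.477, -0.522, 0.522, -0.477]
ft_force: [-3.9, 1.2, 0.4]
finger_gap: 0.006
```

Run:
```python
from h import *
snap('wrist','w10');crop('w10',130,0,360,250,3,'w10b'); go(.5493,.0825,.039,-5)
snap('scene','s10');crop('s10',170,130,300,245,6,'s10c')
```

```text
t [-0.2  0.4 24. ] a [-0.0001 -0.002  -0.    ] now [0.5254 0.0844 0.0394] F [-3.52  0.9   0.73] 17.05
```

View pics/w10b.png

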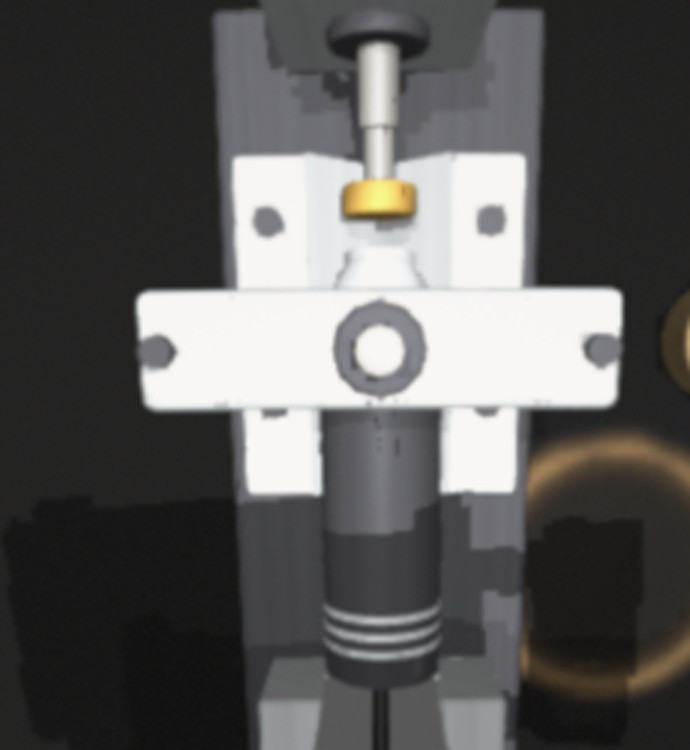

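View pics/s10c.png

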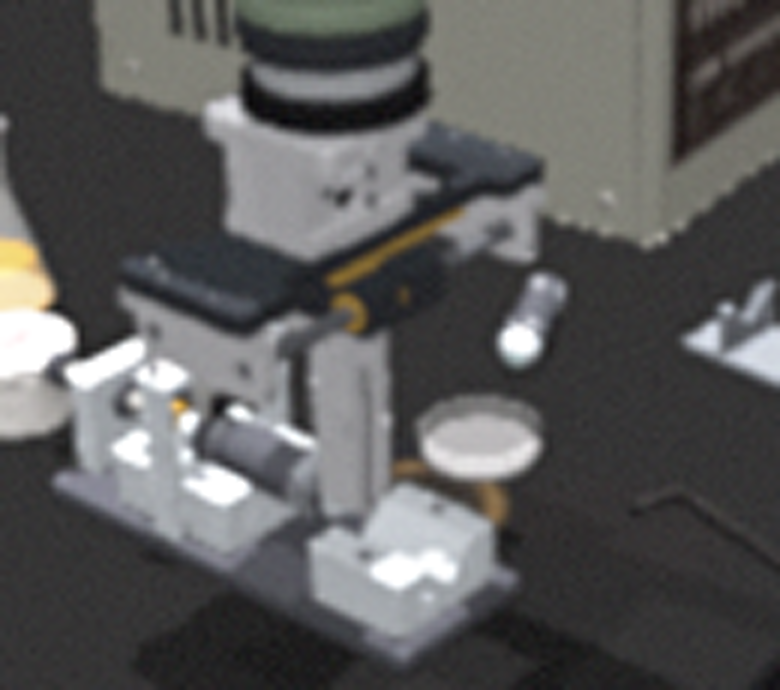

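The nose (380,250) is past the roller, with about 6-8 mm to the brass pad (380,217). Sliding friction is about 4 N. I creep forward.

Emit:
jog_arm([
  {"tx": 0, "ty": 0, "tz": 0.4, "ax": 0, "ay": 0, "az": 0, "fingers": 0},
  {"tx": 0, "ty": 0, "tz": 0.8, "ax": 0, "ay": 0, "az": 0, "fingers": 0},
  {"tx": 0, "ty": 0, "tz": 1.2, "ax": 0, "ay": 0, "az": 0, "fingers": 0},
  {"tx": 0, "ty": 0, "tz": 1.6, "ax": 0, "ay": 0, "az": 0, "fingers": 0},
  {"tx": 0, "ty": 0, "tz": 2, "ax": 0, "ay": 0, "az": 0, "fingers": 0},
])

```text
time_s: 17.73
tcp_pos: [0.5273, 0.0842, 0.0395]
orientation: [0.477, -0.522, 0.522, -0.477]
ft_force: [-3.9, 1.7, 1.4]
finger_gap: 0.006
```

Emit:
jog_arm([
  {"tx": 0, "ty": 0, "tz": 0.4, "ax": 0, "ay": 0, "az": 0, "fingers": 0},
  {"tx": 0, "ty": 0, "tz": 0.8, "ax": 0, "ay": 0, "az": 0, "fingers": 0},
  {"tx": 0, "ty": 0, "tz": 1.2, "ax": 0, "ay": 0, "az": 0, "fingers": 0},
  {"tx": 0, "ty": 0, "tz": 1.6, "ax": 0, "ay": 0, "az": 0, "fingers": 0},
])

```text
time_s: 18.23
tcp_pos: [0.5289, 0.0841, 0.0395]
orientation: [0.477, -0.522, 0.522, -0.477]
ft_force: [-3.4, 0.9, -0.2]
finger_gap: 0.004
```

Emit:
jog_arm([
  {"tx": 0, "ty": 0, "tz": 0.4, "ax": 0, "ay": 0, "az": 0, "fingers": 0},
  {"tx": 0, "ty": 0, "tz": 0.8, "ax": 0, "ay": 0, "az": 0, "fingers": 0},
  {"tx": 0, "ty": 0, "tz": 1.2, "ax": 0, "ay": 0, "az": 0, "fingers": 0},
])

```text
time_s: 18.6
tcp_pos: [0.5301, 0.084, 0.0394]
orientation: [-0.477, 0.522, -0.522, 0.477]
ft_force: [-3.6, 1.8, -0.0]
finger_gap: 0.002
```

Emit:
jog_arm([
  {"tx": 0, "ty": 0, "tz": 0.3, "ax": 0, "ay": 0, "az": 0, "fingers": 0},
  {"tx": 0, "ty": 0, "tz": 0.6, "ax": 0, "ay": 0, "az": 0, "fingers": 0},
  {"tx": 0, "ty": 0, "tz": 0.9, "ax": 0, "ay": 0, "az": 0, "fingers": 0},
])

```text
time_s: 18.98
tcp_pos: [0.5309, 0.0839, 0.0394]
orientation: [-0.477, 0.522, -0.522, 0.477]
ft_force: [-3.5, 0.1, 0.5]
finger_gap: 0.005
```

Emit:
jog_arm([
  {"tx": 0, "ty": 0, "tz": 0.3, "ax": 0, "ay": 0, "az": 0, "fingers": 0},
  {"tx": 0, "ty": 0, "tz": 0.6, "ax": 0, "ay": 0, "az": 0, "fingers": 0},
  {"tx": 0, "ty": 0, "tz": 0.9, "ax": 0, "ay": 0, "az": 0, "fingers": 0},
])

```text
time_s: 19.35
tcp_pos: [0.5318, 0.0838, 0.0395]
orientation: [-0.477, 0.522, -0.522, 0.477]
ft_force: [-2.5, 1.5, 0.0]
finger_gap: 0.004
```

Emit:
jog_arm([
  {"tx": 0, "ty": 0, "tz": 0.3, "ax": 0, "ay": 0, "az": 0, "fingers": 0},
  {"tx": 0, "ty": 0, "tz": 0.6, "ax": 0, "ay": 0, "az": 0, "fingers": 0},
])

```text
time_s: 19.6
tcp_pos: [0.5321, 0.0838, 0.0394]
orientation: [-0.477, 0.522, -0.522, 0.477]
ft_force: [-4.7, 1.4, -0.7]
finger_gap: 0.004
```

Emit:
jog_arm([
  {"tx": 0, "ty": 0, "tz": 0.3, "ax": 0, "ay": 0, "az": 0, "fingers": 0},
  {"tx": 0, "ty": 0, "tz": 0.3, "ax": 0, "ay": 0, "az": 0, "fingers": 0},
])

```text
time_s: 19.85
tcp_pos: [0.5322, 0.0838, 0.0393]
orientation: [-0.477, 0.522, -0.522, 0.477]
ft_force: [-4.5, 1.3, 1.3]
finger_gap: 0.003
```

Emit:
jog_arm([
  {"tx": 0, "ty": 0, "tz": 0.3, "ax": 0, "ay": 0, "az": 0, "fingers": 0},
  {"tx": 0, "ty": 0, "tz": 0.3, "ax": 0, "ay": 0, "az": 0, "fingers": 0},
])

```text
time_s: 20.1
tcp_pos: [0.5323, 0.0838, 0.0393]
orientation: [-0.478, 0.522, -0.521, 0.477]
ft_force: [-5.2, 0.8, 1.5]
finger_gap: 0.007
```

Emit:
jog_arm([
  {"tx": 0, "ty": 0, "tz": 0.3, "ax": 0, "ay": 0, "az": 0, "fingers": 0},
  {"tx": 0, "ty": 0, "tz": 0.3, "ax": 0, "ay": 0, "az": 0, "fingers": 0},
])

```text
time_s: 20.35
tcp_pos: [0.5323, 0.0838, 0.0393]
orientation: [-0.478, 0.522, -0.521, 0.477]
ft_force: [-5.7, 2.3, 2.8]
finger_gap: 0.005
```

Contact with the stop: the TCP holds still while the force climbs. I build towards a push of about 12.5 N (9 N plus the 3.7 N friction).

Emit:
jog_arm([
  {"tx": 0, "ty": 0, "tz": 0.5, "ax": 0, "ay": 0, "az": 0, "fingers": 0},
  {"tx": 0, "ty": 0, "tz": 1, "ax": 0, "ay": 0, "az": 0, "fingers": 0},
  {"tx": 0, "ty": 0, "tz": 1, "ax": 0, "ay": 0, "az": 0, "fingers": 0},
])

```text
time_s: 20.72
tcp_pos: [0.5324, 0.0838, 0.0392]
orientation: [-0.478, 0.523, -0.521, 0.476]
ft_force: [-8.1, 1.7, 3.8]
finger_gap: 0.001
```

Emit:
jog_arm([
  {"tx": 0, "ty": 0, "tz": 0.5, "ax": 0, "ay": 0, "az": 0, "fingers": 0},
  {"tx": 0, "ty": 0, "tz": 0.8, "ax": 0, "ay": 0, "az": 0, "fingers": 0},
  {"tx": 0, "ty": 0, "tz": 0.8, "ax": 0, "ay": 0, "az": 0, "fingers": 0},
])

```text
time_s: 21.1
tcp_pos: [0.5325, 0.0839, 0.0391]
orientation: [-0.479, 0.523, -0.52, 0.476]
ft_force: [-8.5, 2.2, 5.5]
finger_gap: 0.006
```

Run:
```python
from h import *
for i in range(3):
    s=read_state();Rt=R.from_quat(s['orientation']).as_matrix();print(Rt.T@s['ft_force'],s['tcp_pos'],s['time_s']);
    if i<2: snap('wrist','w11')
crop('w11',130,0,360,250,3,'w11b')
```

```text
[-1.45423064 -5.43864479 -8.64625066] [0.53248336 0.0838558  0.03910007] 21.1
[ 0.34403454 -4.40042311 -9.06881772] [0.53247034 0.0838465  0.03909153] 21.15
[-1.09462687 -4.49904867 -9.42983986] [0.53248191 0.08384064 0.03909761] 21.2
```

View pics/w11b.png

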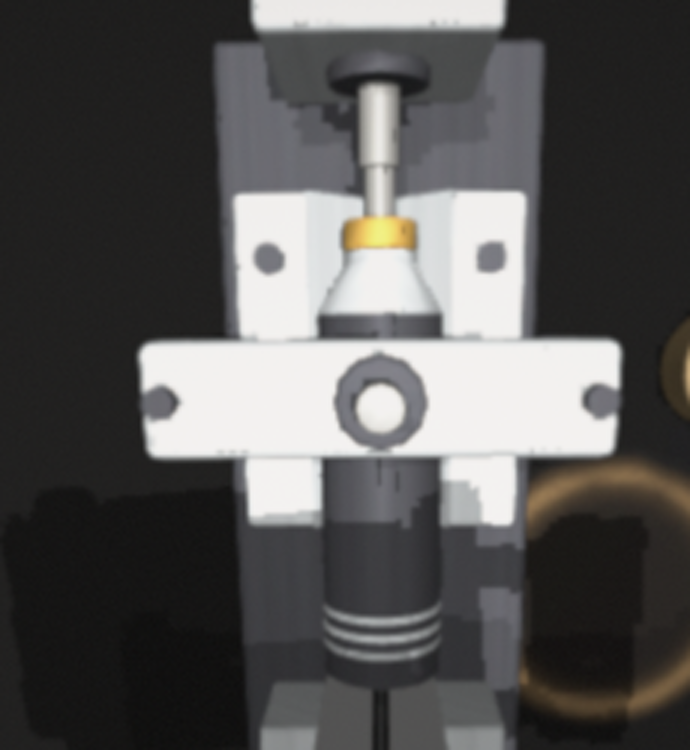

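The nose is on the brass pad (380,245). The push is about 9 N. I add a bit more, easing up slightly, then hold.

Emit:
jog_arm([
  {"tx": 0, "ty": -0.2, "tz": 0.5, "ax": 0, "ay": 0, "az": 0, "fingers": 0},
  {"tx": 0, "ty": -0.2, "tz": 1, "ax": 0, "ay": 0, "az": 0, "fingers": 0},
  {"tx": 0, "ty": -0.2, "tz": 1, "ax": 0, "ay": 0, "az": 0, "fingers": 0},
])

```text
time_s: 21.58
tcp_pos: [0.5326, 0.0838, 0.0391]
orientation: [-0.479, 0.524, -0.52, 0.475]
ft_force: [-10.1, 2.5, 5.8]
finger_gap: 0.006
```

```bash
cat > f.py <<'E'
from h import *
for i in range(3):
    s=read_state();Rt=R.from_quat(s['orientation']).as_matrix();print((Rt.T@s['ft_force']).round(2),s['tcp_pos'].round(5),s['time_s']);
    if i<2: capture('wrist')
E
python3 f.py
```

```text
[ -1.58  -5.72 -10.31] [0.53262 0.08383 0.03907] 21.575
[ -0.29  -6.64 -10.5 ] [0.53264 0.08387 0.03907] 21.625
[ -1.16  -5.98 -10.64] [0.53264 0.08385 0.03908] 21.675
```

Emit:
jog_arm([
  {"tx": 0, "ty": -0.5, "tz": 0.3, "ax": 0, "ay": 0, "az": 0, "fingers": 0},
  {"tx": 0, "ty": -1, "tz": 0.6, "ax": 0, "ay": 0, "az": 0, "fingers": 0},
  {"tx": 0, "ty": -1, "tz": 0.8, "ax": 0, "ay": 0, "az": 0, "fingers": 0},
  {"tx": 0, "ty": -1, "tz": 0.8, "ax": 0, "ay": 0, "az": 0, "fingers": 0},
])

```text
time_s: 22.18
tcp_pos: [0.5329, 0.0838, 0.0393]
orientation: [-0.479, 0.524, -0.52, 0.475]
ft_force: [-9.4, 2.4, 2.5]
finger_gap: 0.004
```

```bash
python3 f.py
```

```text
[-1.59 -2.44 -9.57] [0.53293 0.08378 0.03928] 22.175
[ -1.22  -3.22 -10.14] [0.53295 0.08378 0.03929] 22.225
[-1.77 -3.04 -9.87] [0.53295 0.08378 0.03931] 22.275
```

Emit:
jog_arm([
  {"tx": 0, "ty": -0.3, "tz": 0.5, "ax": 0, "ay": 0, "az": 0, "fingers": 0},
  {"tx": 0, "ty": -0.6, "tz": 1, "ax": 0, "ay": 0, "az": 0, "fingers": 0},
  {"tx": 0, "ty": -0.6, "tz": 1, "ax": 0, "ay": 0, "az": 0, "fingers": 0},
  {"tx": 0, "ty": -0.6, "tz": 1, "ax": 0, "ay": 0, "az": 0, "fingers": 0},
])

```text
time_s: 22.78
tcp_pos: [0.5331, 0.0838, 0.0393]
orientation: [-0.48, 0.524, -0.519, 0.475]
ft_force: [-10.1, 2.1, 1.7]
finger_gap: 0.009
```

```bash
python3 f.py
```

```text
[ -1.24  -1.62 -10.31] [0.53306 0.08379 0.03933] 22.775
[ -1.65  -0.96 -10.29] [0.53312 0.08375 0.03941] 22.825
[-1.22 -2.1  -9.82] [0.53312 0.08379 0.03937] 22.875
```

Emit:
jog_arm([
  {"tx": 0, "ty": -0.2, "tz": 0.5, "ax": 0, "ay": 0, "az": 0, "fingers": 0},
  {"tx": 0, "ty": -0.4, "tz": 1, "ax": 0, "ay": 0, "az": 0, "fingers": 0},
  {"tx": 0, "ty": -0.4, "tz": 1.3, "ax": 0, "ay": 0, "az": 0, "fingers": 0},
  {"tx": 0, "ty": -0.4, "tz": 1.3, "ax": 0, "ay": 0, "az": 0, "fingers": 0},
])

```text
time_s: 23.38
tcp_pos: [0.5332, 0.0838, 0.0394]
orientation: [-0.48, 0.525, -0.519, 0.474]
ft_force: [-11.0, 2.7, 1.3]
finger_gap: 0.006
```

```bash
python3 f.py
```

```text
[ -1.72  -1.14 -11.23] [0.53324 0.08376 0.03936] 23.375
[ -1.86  -1.1  -11.42] [0.53325 0.08376 0.03937] 23.425
[ -1.53  -2.15 -12.62] [0.53321 0.08375 0.03934] 23.475
```

Emit:
jog_arm([
  {"tx": 0, "ty": -0.2, "tz": 0.4, "ax": 0, "ay": 0, "az": 0, "fingers": 0},
  {"tx": 0, "ty": -0.2, "tz": 0.7, "ax": 0, "ay": 0, "az": 0, "fingers": 0},
  {"tx": 0, "ty": -0.2, "tz": 0.7, "ax": 0, "ay": 0, "az": 0, "fingers": 0},
  {"tx": 0, "ty": -0.2, "tz": 0.7, "ax": 0, "ay": 0, "az": 0, "fingers": 0},
  {"tx": 0, "ty": -0.2, "tz": 0.7, "ax": 0, "ay": 0, "az": 0, "fingers": 0},
  {"tx": 0, "ty": -0.2, "tz": 0.7, "ax": 0, "ay": 0, "az": 0, "fingers": 0},
  {"tx": 0, "ty": -0.2, "tz": 0.7, "ax": 0, "ay": 0, "az": 0, "fingers": 0},
])

```text
time_s: 24.35
tcp_pos: [0.5334, 0.0837, 0.0394]
orientation: [-0.481, 0.525, -0.518, 0.474]
ft_force: [-13.3, 2.7, 2.6]
finger_gap: 0.005
```

```bash
python3 f.py
```

```text
[ -1.53  -2.46 -13.49] [0.53335 0.08372 0.03938] 24.35
[ -1.68  -1.72 -12.9 ] [0.5333  0.08373 0.03935] 24.4
[ -1.27  -1.6  -13.23] [0.53332 0.08377 0.03936] 24.45
```

The push is steady at about 13 N, so about 9 N on the stop. I hold another 0.6 s, then back off straight.

Emit:
jog_arm([
  {"tx": 0, "ty": 0, "tz": 0, "ax": 0, "ay": 0, "az": 0, "fingers": 0},
  {"tx": 0, "ty": 0, "tz": 0, "ax": 0, "ay": 0, "az": 0, "fingers": 0},
  {"tx": 0, "ty": 0, "tz": 0, "ax": 0, "ay": 0, "az": 0, "fingers": 0},
  {"tx": 0, "ty": 0, "tz": 0, "ax": 0, "ay": 0, "az": 0, "fingers": 0},
  {"tx": 0, "ty": 0, "tz": 0, "ax": 0, "ay": 0, "az": 0, "fingers": 0},
])

```text
time_s: 25.08
tcp_pos: [0.5333, 0.0837, 0.0394]
orientation: [-0.481, 0.525, -0.518, 0.474]
ft_force: [-12.9, 2.3, 1.7]
finger_gap: -0.001
```

Emit:
jog_arm([
  {"tx": 0, "ty": 0.5, "tz": -1, "ax": 0, "ay": 0, "az": 0, "fingers": 0},
  {"tx": 0, "ty": 1, "tz": -2, "ax": 0, "ay": 0, "az": 0, "fingers": 0},
  {"tx": 0, "ty": 1.5, "tz": -3, "ax": 0, "ay": 0, "az": 0, "fingers": 0},
  {"tx": 0, "ty": 2, "tz": -4, "ax": 0, "ay": 0, "az": 0, "fingers": 0},
  {"tx": 0, "ty": 2, "tz": -6, "ax": 0, "ay": 0, "az": 0, "fingers": 0},
  {"tx": 0, "ty": 2, "tz": -9, "ax": 0, "ay": 0, "az": 0, "fingers": 0},
  {"tx": 0, "ty": 0, "tz": -15, "ax": 0, "ay": 0, "az": 0, "fingers": 0},
  {"tx": 0, "ty": -10, "tz": -25, "ax": 0, "ay": 0, "az": 0, "fingers": 0},
  {"tx": 0, "ty": -50, "tz": -35, "ax": 0, "ay": 0, "az": 0, "fingers": 0},
  {"tx": 0, "ty": -80, "tz": -35, "ax": 0, "ay": 0, "az": 0, "fingers": 0},
])

```text
time_s: 26.32
tcp_pos: [0.5049, 0.0862, 0.124]
orientation: [0.477, -0.521, 0.522, -0.478]
ft_force: [0.4, -0.7, 0.0]
finger_gap: 0.003
```

```bash
python3 f.py
python3 - <<'E'
from h import *
snap('wrist','w12');crop('w12',0,0,512,384,1.5,'w12b');crop('w12',180,0,330,200,4,'w12c')
snap('scene','s12');crop('s12',170,130,300,245,6,'s12c')
E
```

```text
[ 0.62 -0.01  0.49] [0.50494 0.0862  0.12401] 26.325
[-0.76 -1.84  2.37] [0.50857 0.08627 0.1285 ] 26.375
[-0.16  0.48  0.88] [0.50866 0.08623 0.12681] 26.425
```

View pics/w12c.png

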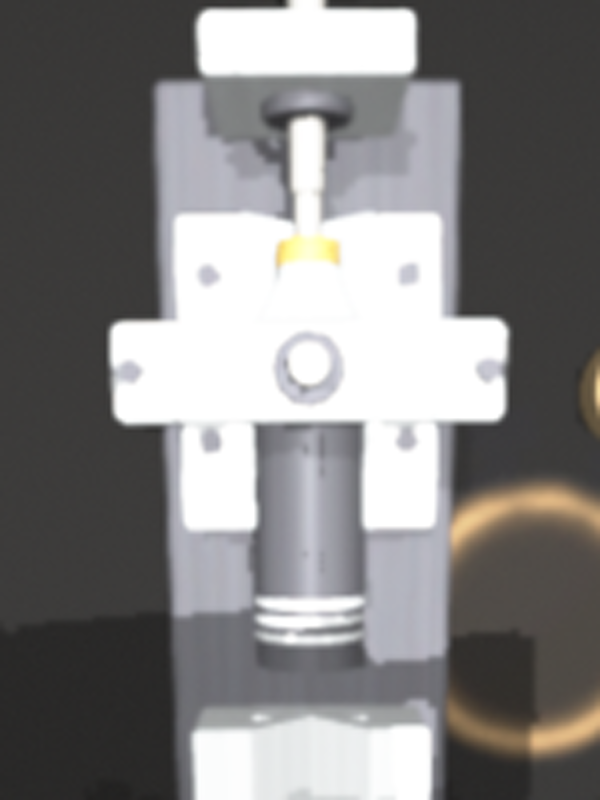

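View pics/s12c.png

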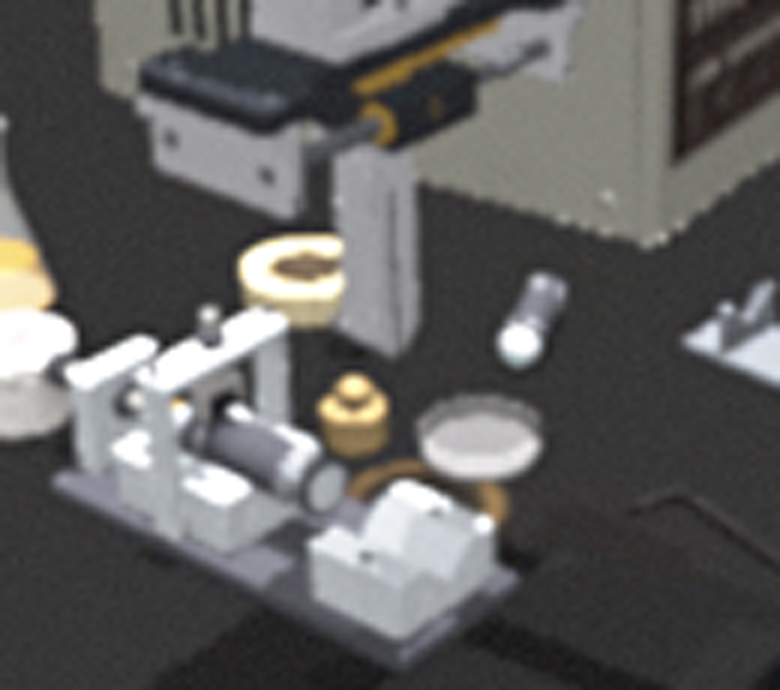

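The close view shows the nose still on the brass pad (crop (308,262)), the barrel straight in the groove, and nothing touching it. I settle briefly and hand in.

Emit:
jog_arm([
  {"tx": 0, "ty": 0, "tz": 0, "ax": 0, "ay": 0, "az": 0, "fingers": 0},
  {"tx": 0, "ty": 0, "tz": 0, "ax": 0, "ay": 0, "az": 0, "fingers": 0},
])

```text
time_s: 26.78
tcp_pos: [0.5039, 0.0862, 0.1203]
orientation: [-0.478, 0.522, -0.521, 0.476]
ft_force: [0.3, -0.7, 0.5]
finger_gap: 0.004
```

```bash
python3 -c "
from rig import *
print(hand_in())"
```

```text
the job is handed in; nothing more can be done
None
```

I laid the barrel in the V-groove lens end first, pushed it under the roller with closed fingers until it met the stop, and handed the job in at about 27 s. No verdict was reported.

- **Pressing:** I held a push of about 13 N for more than 1 s. Sliding friction was about 3.7 N, so the stop felt roughly 9 N. That figure is inferred, because the stop has no sensor I could read. The push I measured never passed about 13.5 N, so the stop should have stayed well under 18 N.
- **Last checks:** In the final pictures the lens end is still on the brass pad, at about x = 82 mm. The barrel looks straight in the rear block's groove and the gripper is clear of everything. The force left on the stop and on the two flanks could not be measured directly.
- **Disagreements:**
  - The cameras differed by 1–2 mm sideways on where the mount is. I settled it by lining the barrel up with the mount within one wrist picture.
  - Early in the press the fingers bore down on the barrel with up to 6 N, which added friction. I eased them up before the final hold.

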